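Secure a measuring cylinder in its transport stand and pull-test the gate catch

TASK

Get the measuring cylinder ready for the trolley: stand it upright on the rubber mat in the middle of the wire transport stand without letting it tip, and let go of it. Then press the stand's swing gate shut by its black handle until the strike snaps right in behind the two catch rollers, and prove the catch: from behind the handle pull the closed gate back outward with slowly rising force up to about 10 N, hold that pull for about a second and stop there, because the catch bursts open at about twice that pull and it must not. Leave the gate snapped shut with the cylinder standing behind it, and leave the other glassware and bottles as they are.

Things in the scene. Friction and masses are not known exactly. Their poses are not given: they have to be found in the camera images.
- cylinder: Tall top-heavy glass measuring cylinder, loose: 195 mm tall, round tube 32 mm outer diameter from 10 mm up to the rim, flat blue hexagonal foot 54 x 62 mm, 7 mm thick; 0.10 to 0.18 kg. Origin at the centre of the foot's underside, z up along the tube. Starts standing on the bench, left of the stand.
- stand: Fixed transport stand: aluminium base plate 122 (x) x 180 (y) x 8 mm; wire rails 45 and 90 mm above the bench on three sides (back at x = +52, sides at y = +52 and -52 mm), posts up to 104 mm; the -x side is open and is closed by the swing gate. Origin at the plate's underside, midway between the side rails, z up. Above the plate nothing stands behind the closed handle.
- bay (a point): Centre of the top of the black rubber mat (88 x 92 mm) inside the stand, 10 mm above the bench, at x = +6 mm in the stand; axes as the stand's. The cylinder's foot belongs here.
- hinge (a point): Point on the gate's vertical hinge axis, 75 mm above the bench, at (-45, +62) mm in the stand; axes as the stand's. Hinge post 104 mm tall.
- catch (a point): Middle between the two rollers of the catch, 75 mm above the bench, at (-53, -62) mm in the stand; axes as the stand's. The catch sits on a pillar 46 mm wide along y and is 90 mm tall.
- gate_angle (a joint): Gate angle, rad: 0 = closed at its stop, growing as it opens to the stand's -x side (clockwise from above); starts 0.45 to 0.7; friction keeps it where it is left. The strike meets the rollers at about 0.16; pressing it past them takes about 10 to 13 N at the handle, then it snaps in by itself, to below 0.02. Pulled at the handle it gives about 1 mm, then holds (below 0.03) up to about 20 N.
- handle (a point): Centre of the black upright handle plate at the gate's free end: 10 mm thick (x), 26 mm along the gate (y), 64 mm tall, 56 to 120 mm above the bench; at (-22, -205) mm from the hinge axis. Axes: x = direction of closing, y = along the bar to the hinge, z up. The bar (4 mm thick, 66 to 84 mm above the bench) meets its hinge-side edge; free space round its faces, 40 mm to the catch.
- gate: Swing gate: flat steel bar on a hinge with the black handle at its free end. On its inner side, 124 mm from the hinge axis, a small arrow-shaped steel strike (head 10 mm wide on a thin neck), which the catch holds behind its rollers. Origin on the hinge axis at bench height, axes as the handle's.
- roller_far: White sprung roller of the catch, 12 mm diameter, 22 mm tall, on the hinge side of the strike; origin at its centre. With the gate closed the strike presses on it only while the gate is pulled outward: 10 N at the handle loads each roller with about 11 N.
- roller_near: The same roller on the other side of the strike, 16 mm from the first.
- small_bottle: Bystander: small bottle with a black cap, 36 mm diameter, 61 mm tall, near the bench's front edge on the right, in front of a fixed wooden box (x 0.50 to 0.69, y -0.29 to -0.02 m; with the jar on it 0.37 m tall) that the arm must not hit. Origin at the centre of its underside.
- small_beaker: Bystander: small glass beaker, 53 x 57 mm, 65 mm tall, to the left of the cylinder. Origin at the centre of its underside.
- brown_bottle: Bystander: brown bottle with a white cap, 43 mm diameter, 96 mm tall, in the shallow tray (37 mm tall rim) on the left. Origin at the centre of its underside.
Not all that is in view belongs to the job. What is shaped like the cylinder but purple is not meant.

How it is judged:
On the way, in this order (a step that is already met when the one before it is completed fails the run):
1. the cylinder stands upright and released on the mat inside the stand (horizontal distance between cylinder and bay below 0.03 m and angle between cylinder's own z axis and vertical below 0.08 rad and z of cylinder in the frame of bay between -0.004 and 0.004 m and contact force between cylinder and the fingers below 0.1 N and linear speed of cylinder below 0.02 m/s), for 0.2 s.
2. the gate is snapped shut, its strike behind the rollers, with no pull on it (value of joint gate_angle below 0.032 rad and contact force between gate and roller_near below 3 N and contact force between gate and roller_far below 3 N), for 0.2 s.
3. the gate is pulled outward against the catch with at least about 8 N at the handle, and the catch holds (value of joint gate_angle below 0.032 rad and contact force between gate and roller_near above 8 N and contact force between gate and roller_far above 8 N), for 0.4 s.
At the end, for the whole second after the job is handed in: The gate is snapped shut (joint below 0.032 rad), at rest and no longer pulled; the cylinder stands upright (within 0.08 rad), at rest and released on the mat, its axis within 30 mm of the mat's centre (all of step 1 and value of joint gate_angle below 0.032 rad and velocity of joint gate_angle below 0.05 rad/s and contact force between gate and roller_near below 5 N and contact force between gate and roller_far below 5 N); the robot touches nothing.
It fails at once if the measuring cylinder tips by more than 0.4 rad (angle between cylinder's own z axis and vertical above 0.4 rad).
It fails at once if the closed gate is pulled far beyond the proof force, to the point of bursting the catch (over about 17 N at the handle) (value of joint gate_angle between 0.006 and 0.024 rad and velocity of joint gate_angle above -0.02 rad/s and contact force between gate and roller_near above 19 N and contact force between gate and roller_far above 19 N).
It fails at once if the small black-capped bottle is moved by more than 25 mm or knocked over (distance of small_bottle from where it was at the start of the episode above 0.025 m or angle between small_bottle's own z axis and vertical above 0.3 rad).
It fails at once if the small beaker is moved by more than 25 mm or knocked over (distance of small_beaker from where it was at the start of the episode above 0.025 m or angle between small_beaker's own z axis and vertical above 0.3 rad).
It fails at once if the brown bottle is moved by more than 25 mm or knocked over (distance of brown_bottle from where it was at the start of the episode above 0.025 m or angle between brown_bottle's own z axis and vertical above 0.3 rad).
It also fails if it takes over 72 s, if anything falls off the work surface, if the arm or the gripper's body presses on something with over 40 N, if the wrist force passes 120 N, or if a joint passes its speed limit or range.

ROBOT

A 7-joint arm with a two-finger parallel gripper is mounted at the origin on a cart in front of the work surface, level with it; the furniture and walls round the work are solid. World frame = base frame: x ahead of the robot, y to its left, z up, the work surface at z = 0. Lengths are in m, angles in rad, forces in N, time in s.
With the tool pointing down it reaches from about 0.425 to 0.875 m from the base axis. Payload 4.7 kg.
Tool frame: the origin (TCP) lies on the centre line of the jaws, within the pads' length; the fingertips stand 14 mm ahead of it and the grasp point (between the pads) lies 5 mm behind it; z points along the fingers, x is the direction in which the jaws open and shut, and the axes are right-handed (so a half turn about z gives the same grasp; the last joint's range is limited). The gripper opens to 87 mm and grips with 3 to 60 N. Pads are 19 mm wide; open, the fingers measure 117 mm over their backs; the gripper's body (75 mm by 190 mm) begins 51 mm behind the grasp point.
Start: joints at [-1.24, 0.321, -0.07, 1.45, 0.023, 1.371, -0.057], TCP at [0.203, 0.618, 0.237] pointing down, gripper open.
Joint ranges: [-2.86, 2.86], [-0.3, 2.09], [-1.38, 1.24], [0.06, 2.45], [-1.56, 4.7], [0.09, 2.05], [-2.69, 2.69]. Speed limits (rad/s): [2.57, 2.57, 3.14, 3.14, 3.14, 3.14, 3.14].

INTERFACE

Orientations are given as a rotation vector (axis times angle).
In Python, from bench import ctrl gives the robot as it stands.
- The arm moves only by the tool drive_tool, never from a script. Its argument "rows" is a list that holds one entry, the list of rows, each a list of 5 numbers: the shift along the tool's x, y, z scaled (see below), then the turn about the tool's z scaled (see below), then the closure in counts, from 0 (fully open) to 255 (shut). In form: [[[dx, dy, dz, spin, jaw], ...]]. A call has 1 to 20 rows; each row is the pose to reach, as a shift and turn from the pose commanded when the call began, along the tool's axes at that moment, turning the shorter way round; what a row does not reach only later rows make up. The controller multiplies each number of a shift by 300 mm and each number of a turn by pi rad. A row lasts 1/8 s, in which the tool goes at most 62.5 mm and 10.7 degrees, less where a joint would pass 70% of its speed; a pose out of reach is approached as far as the arm can. A call with a number of a shift or a turn outside -1 to 1 is refused whole. A call with a gripper value outside its range is refused whole. The fingers move at their own pace and stop on an object; "grip_force" is the grip in N (left out, the last holds). Time passes only in rows, so rows that repeat a pose let the fingers close. It gives the time, the measured TCP pose, the force and the opening at its end, in the units of the state.
- ctrl.get_state(): the state, without advancing time (a new reading comes with each control period).
- ctrl.get_image(name): name is "scene" or "top"; returns a dict with "img" (384x512x3 uint8, blue, green, red), "camera_matrix" (3x3 intrinsics, pixels), "k1" (the pictures are not rectified: a ray, as slopes to the right and down, at radius r is drawn at 1 + k1 r^2 times it, then the intrinsics apply), "R" (3x3) and "t" (3): a world point X has camera coordinates R X + t. Camera axes: x right, y down, z forward; pixel columns grow to the right and rows downward; lengths in m; the calibration is good to about 2 mm. A picture is of the moment at which its call begins. There is no depth.
- ctrl.close_job(): hands the job in, once; it reports no verdict.
The state is a dict: "time": time; "joint_positions": joint angles; "qd": joint speeds; "joint_torque": joint torques, N m; "position": TCP position; "tool_rot": TCP orientation; "ft_force": force on the tool from outside, world axes, zero at the start; "torque": the same for the moment, N m; "grip_width": opening from 0.0 (shut) to 1.0 (fully open).
Only numpy, scipy, OpenCV 4.12 (cv2) and the standard library are available. Lean on these libraries where they do the work, as an engineer would, in place of code of your own. Each camera call takes 0.05 s, during which the arm holds its last target.

## Working session

There is one attempt and no reset: what is moved stays moved. The work goes in short steps, Python scripts to look and compute and a tool call to move; the robot and the scene stay as the last step left them, time stands still between calls to the robot, and variables do not carry over. Pictures are saved under pics/ and viewed, and the job is handed in when it is done.

Besides the shell and the picture viewer there is one more tool, called as a command line: name --argument value ..., lists and objects as JSON in quotes. drive_tool: Moves the arm, as the interface text tells. Its arguments: {"type":"object","properties":{"rows":{"type":"array"},"grip_force":{"type":"number"}},"required":["rows"]}

```bash
mkdir -p pics; ls
python3 - <<'E'
from bench import ctrl
import cv2
s=ctrl.get_state()
for k,v in s.items(): print(k,v)
for n in("scene","top"):
    d=ctrl.get_image(n); cv2.imwrite(f"pics/{n}0.png",d["img"])
    print(n,d["camera_matrix"],d["k1"],d["R"],d["t"])
E
```

```text
pics
time 0.0
joint_positions [-1.23989404  0.32179687 -0.07007853  1.4516642   0.02259404  1.37081799
 -0.05690647]
qd [ 9.02589726e-04 -5.36133347e-04  8.43968349e-04  1.92246091e-04
 -2.91281258e-04 -1.13041371e-03  5.61031761e-05]
joint_torque [-5.37128126e-04 -4.91282344e+01 -4.04102392e-01 -3.12535536e+01
 -6.37565064e-02  4.35763830e-02  1.84482592e-04]
position [0.20237735 0.61713401 0.23548384]
tool_rot [ 2.54305961e+00  1.84254377e+00 -2.32423696e-03]
ft_force [ 0.00893441  0.22346658 -0.58088525]
torque [-0.01542255 -0.00891125  0.00380653]
grip_width 1.004079395466082
scene [[386.02890696   0.         260.49282079]
 [  0.         386.02890696 194.38955647]
 [  0.           0.           1.        ]] -0.11497246625393663 [[ 0.71043989 -0.70332887  0.02456938]
 [-0.33279677 -0.36651333 -0.86885804]
 [ 0.62009795  0.6090948  -0.49445127]] [-0.26127815  0.34154721  0.74570631]
top [[372.91576751   0.         256.11719516]
 [  0.         372.91576751 193.14532259]
 [  0.           0.           1.        ]] -0.1059570975999835 [[ 0.02072341 -0.9995759   0.02045866]
 [-0.98795639 -0.02361238 -0.15292033]
 [ 0.15333855 -0.01704323 -0.98802673]] [0.19761501 0.5950324  1.12099957]
```

View pics/scene0.png

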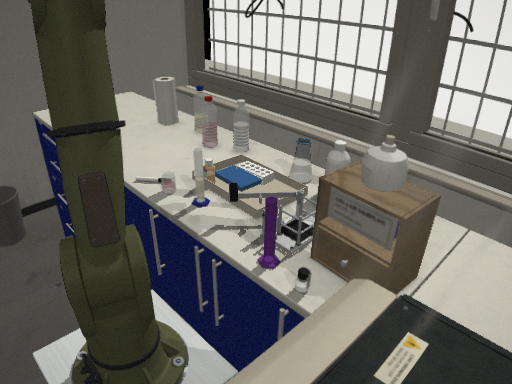

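View pics/top0.png

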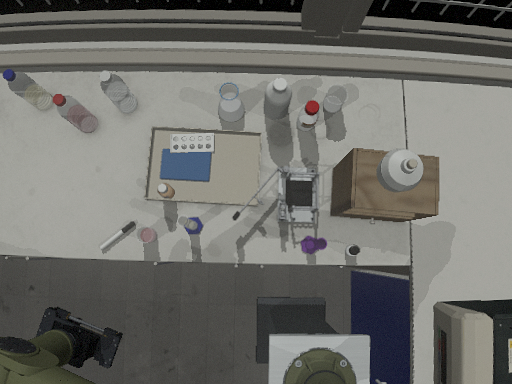

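```bash
cat > h.py <<'E'
import numpy as np,cv2
from bench import ctrl
from scipy.spatial.transform import Rotation as Rn
def und(d,uv):
    K=d["camera_matrix"];k=np.array([d["k1"],0,0,0,0.])
    return cv2.undistortPoints(np.array(uv,float).reshape(-1,1,2),K,k).reshape(-1,2)
def proj(d,X):
    k=np.array([d["k1"],0,0,0,0.])
    return cv2.projectPoints(np.array(X,float).reshape(-1,1,3),cv2.Rodrigues(d["R"])[0],d["t"],d["camera_matrix"],k)[0].reshape(-1,2)
def atz(d,uv,z):
    p=und(d,uv);R=d["R"];c=-R.T@d["t"]
    r=np.c_[p,np.ones(len(p))]@R
    return c+r*((z-c[2])/r[:,2])[:,None]
def crop(d,x0,y0,x1,y1,f,name,pts=None):
    im=d["img"].copy()[y0:y1,x0:x1]
    im=cv2.resize(im,None,fx=f,fy=f,interpolation=cv2.INTER_CUBIC)
    if pts is not None:
        for p in pts: cv2.circle(im,tuple(int(round((a+.5-o)*f)) for a,o in zip(p,(x0,y0))),2,(0,255,0),-1)
    for x in range((x0+9)//10*10,x1,10):
        cv2.line(im,((x-x0)*f,0),((x-x0)*f,6),(0,0,255),1)
        if x%20==0: cv2.putText(im,str(x),((x-x0)*f,16),0,.35,(0,0,255),1)
    for y in range((y0+9)//10*10,y1,10):
        cv2.line(im,(0,(y-y0)*f),(6,(y-y0)*f),(0,0,255),1)
        if y%20==0: cv2.putText(im,str(y),(8,(y-y0)*f+4),0,.35,(0,0,255),1)
    cv2.imwrite("pics/"+name,im)
E
python3 - <<'E'
from h import *
d=ctrl.get_image("top");np.save("top0.npy",d,allow_pickle=True)
crop(d,225,155,365,260,5,"t1.png")
crop(d,130,175,250,260,6,"t2.png")
d=ctrl.get_image("scene");np.save("sc0.npy",d,allow_pickle=True)
crop(d,180,140,330,290,4,"s1.png")
E
```

```text
(no output)
```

View pics/t1.png

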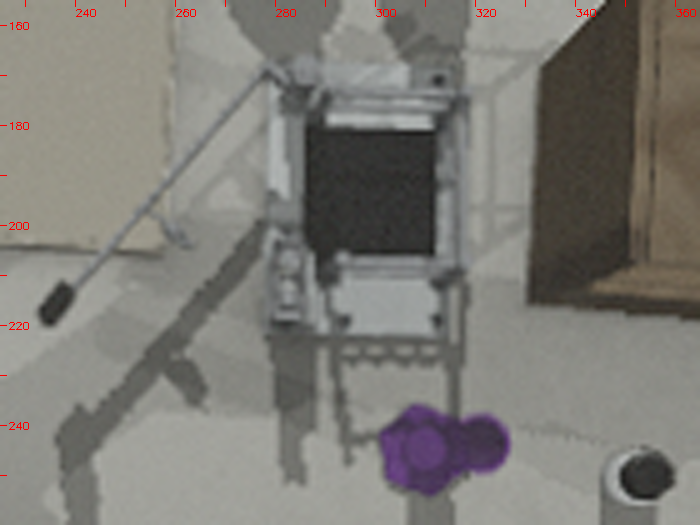

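View pics/t2.png

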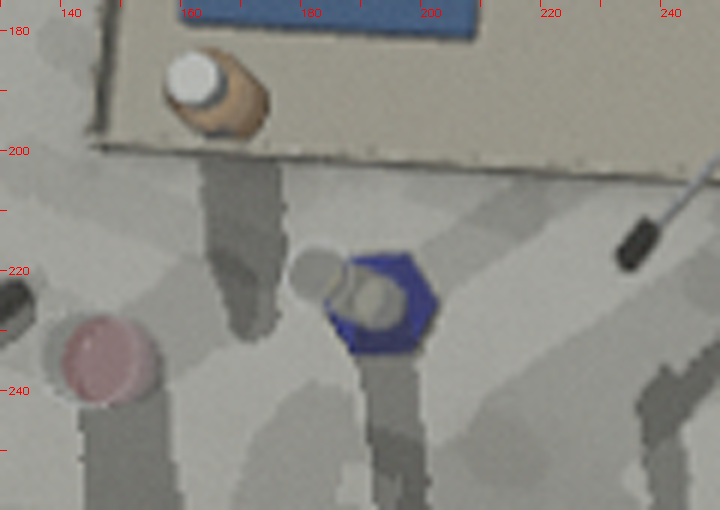

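View pics/s1.png

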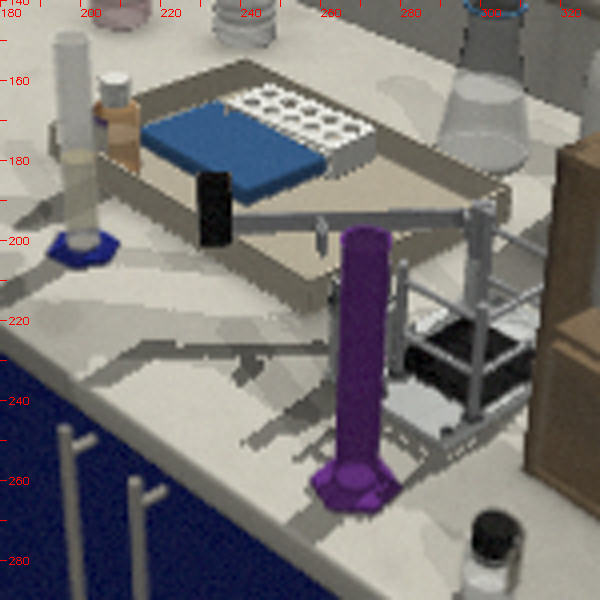

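Run:
```python
from h import *
from scipy.optimize import least_squares
t=np.load("top0.npy",allow_pickle=True).item();s=np.load("sc0.npy",allow_pickle=True).item()
print("cam",-t["R"].T@t["t"],-s["R"].T@s["t"])
m=atz(t,[(285.7,180.6),(312,180.6),(312,206)],.010);print("mat",m)
# stand: yaw, x,y ; mat corners stand coords x 6+-44, y +-46 ; yaw~-90: stand x->-y world, stand y->+x
A=np.array([[-38,46],[50,46],[50,-46]])/1e3
def pose(p,a): 
    c,sn=np.cos(p[2]),np.sin(p[2]); return np.c_[p[0]+c*a[:,0]-sn*a[:,1],p[1]+sn*a[:,0]+c*a[:,1]]
r=least_squares(lambda p:(pose(p,A)-m[:,:2]).ravel(),[.55,0,-1.57]);print("stand",r.x,r.fun*1e3)
st=r.x
print("cyl foot ",atz(t,[(193.4,225.3)],.004),"top",atz(t,[(182.8,220.8)],.195))
print("cyl scene foot",atz(s,[(200.7,201.5)],.005),"top",atz(s,[(197.8,150.5)],.195))
print("purple foot",atz(t,[(308.7,244.7)],.004),"top",atz(t,[(321,243.5)],.195))
print("handle",atz(t,[(236.3,215.5)],.12), "smallbottle",atz(t,[(353.5,250)],.061),"beaker",atz(t,[(147,235)],.03), "brown",atz(t,[(161,188)],.096))
F=np.array([[6,0],[-45,62],[-53,-62],[-67,-143]])/1e3
print(pose(st,F))
```

```text
cam [0.41187836 0.23068679 1.19452715] [-0.16312272 -0.5127887   0.67189092]
mat [[0.63912076 0.11527596 0.01      ]
 [0.64130326 0.0294998  0.01      ]
 [0.55818656 0.02969152 0.01      ]]
stand [ 0.59691013  0.07834236 -1.54011697] [ 2.60209443  2.4595451   3.11895671  0.27711401 -5.72105115 -2.73665911]
cyl foot  [[0.48810214 0.40803156 0.004     ]] top [[0.48721415 0.40863804 0.195     ]]
cyl scene foot [[0.4898708  0.40987446 0.005     ]] top [[0.48456378 0.40188201 0.195     ]]
purple foot [[0.43449612 0.03921089 0.004     ]] top [[0.43461241 0.03671849 0.195     ]]
handle [[0.51195117 0.26803168 0.12      ]] smallbottle [[ 0.4194006  -0.08961063  0.061     ]] beaker [[0.45233015 0.5483533  0.03      ]] brown [[0.59114274 0.49673031 0.096     ]]
[[0.59709418 0.07234518]
 [0.6575006  0.125223  ]
 [0.53331356 0.1294156 ]
 [0.45192223 0.14092437]]
```

```bash
cat > model.py <<'E'
from h import *
def P(st,pts):
    pts=np.array(pts,float)/1e3;c,s=np.cos(st[2]),np.sin(st[2])
    return np.c_[st[0]+c*pts[:,0]-s*pts[:,1],st[1]+s*pts[:,0]+c*pts[:,1],pts[:,2]]
def seg(a,b,n=12): return [np.array(a)+(np.array(b)-a)*k/n for k in range(n+1)]
def loop(c): return sum([seg(c[i],c[(i+1)%4]) for i in range(4)],[])
MAT=loop([[-38,-46,10],[50,-46,10],[50,46,10],[-38,46,10]])
PLATE=loop([[-61,-90,8],[61,-90,8],[61,90,8],[-61,90,8]])
RAIL=seg([-40,52,90],[52,52,90])+seg([52,52,90],[52,-52,90])+seg([52,-52,90],[-40,-52,90])
HIN=seg([-45,62,0],[-45,62,104],5)
CAT=[[-53,-62,75],[-53,-70,86],[-53,-54,86],[-53,-85,90],[-53,-39,90]]
ALL=MAT+PLATE+RAIL+HIN+CAT
E
python3 - <<'E'
from model import *
t=np.load("top0.npy",allow_pickle=True).item();s=np.load("sc0.npy",allow_pickle=True).item()
st=[.5985,.0785,-1.555]
crop(t,250,150,350,260,7,"t3.png",proj(t,P(st,ALL)))
crop(s,240,170,340,270,6,"s3.png",proj(s,P(st,ALL)))
crop(t,250,150,350,260,7,"t4.png")
crop(s,240,170,340,270,6,"s4.png")
a=cv2.imread("pics/t3.png");b=cv2.imread("pics/s3.png")
E
```

```text
(no output)
```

View pics/t3.png

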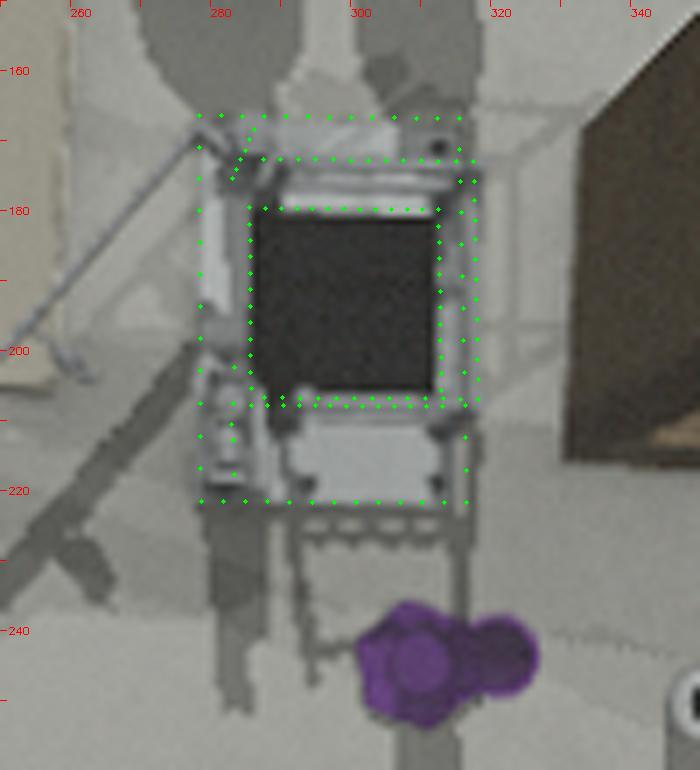

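View pics/s3.png

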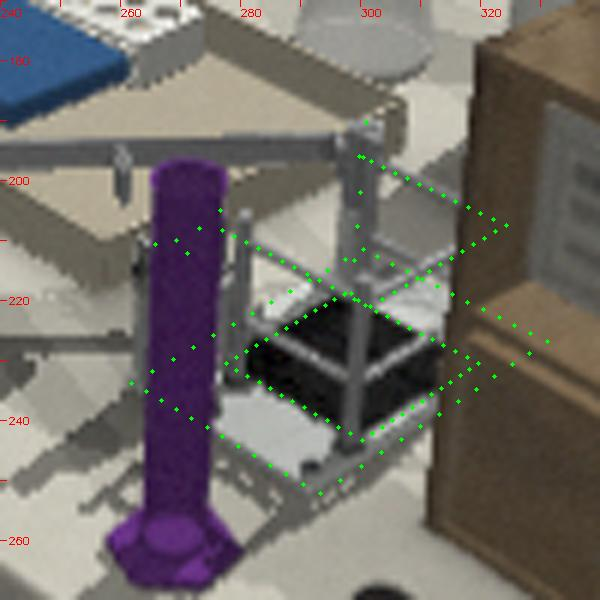

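View pics/t4.png

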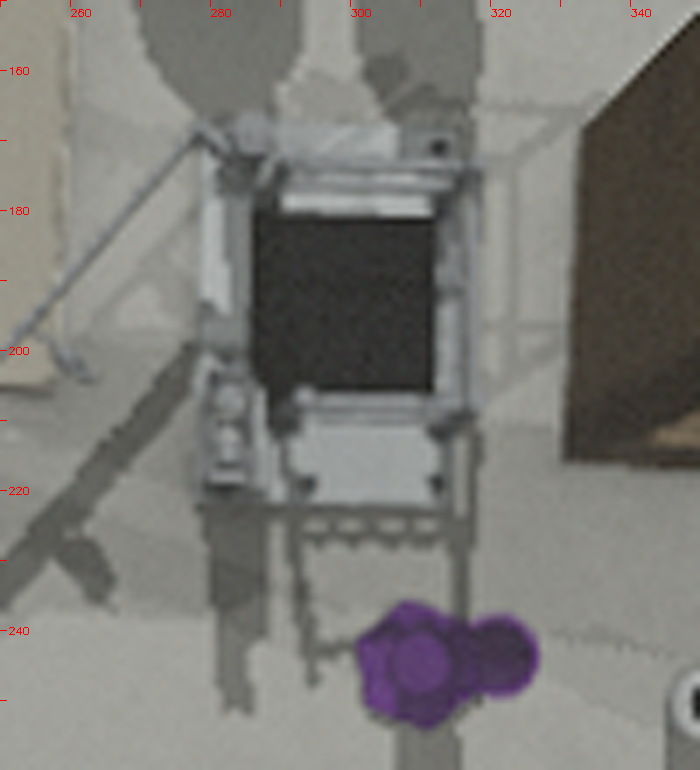

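Run:
```python
from model import *
from scipy.optimize import least_squares
t=np.load("top0.npy",allow_pickle=True).item();s=np.load("sc0.npy",allow_pickle=True).item()
T=[([50,46,10],(437,213)),([-38,46,10],(253,211)),([50,-46,10],(434,391)),([-53,-54,86],(230,400)),([-53,-70,86],(228,443)),([-45,62,104],(251,130)),([61,-90,8],(474,505)),([-61,-90,8],(199,502))]
S=[([50,-46,10],(362,432)),([-45,62,104],(362,126)),([61,-90,8],(312,492))]
tp=np.array([b for a,b in T])/7+[250,150]-.5; sp=np.array([b for a,b in S])/6+[240,170]-.5
def f(p):
    return np.r_[(proj(t,P(p,[a for a,b in T]))-tp).ravel(),(proj(s,P(p,[a for a,b in S]))-sp).ravel()]
r=least_squares(f,[.5985,.0785,-1.555],loss="soft_l1");print(r.x,f(r.x).reshape(-1,2).round(2))
st=r.x
crop(t,250,150,350,260,7,"t3.png",proj(t,P(st,ALL)))
crop(s,240,170,340,270,6,"s3.png",proj(s,P(st,ALL)))
```

```text
[ 0.59800593  0.07961022 -1.55672652] [[-0.16 -0.36]
 [-0.85 -0.38]
 [ 0.73  2.34]
 [ 0.06  0.53]
 [ 0.37 -0.3 ]
 [ 0.09 -0.02]
 [-1.49 -0.2 ]
 [-0.18 -0.02]
 [-0.45  1.23]
 [ 0.36 -0.76]
 [ 0.78  0.13]]
```

View pics/t3.png

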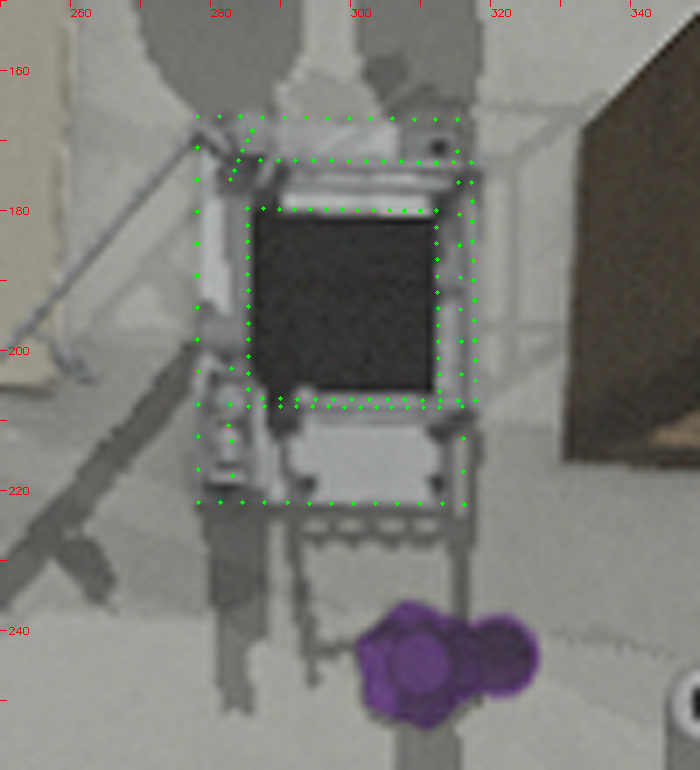

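View pics/s3.png

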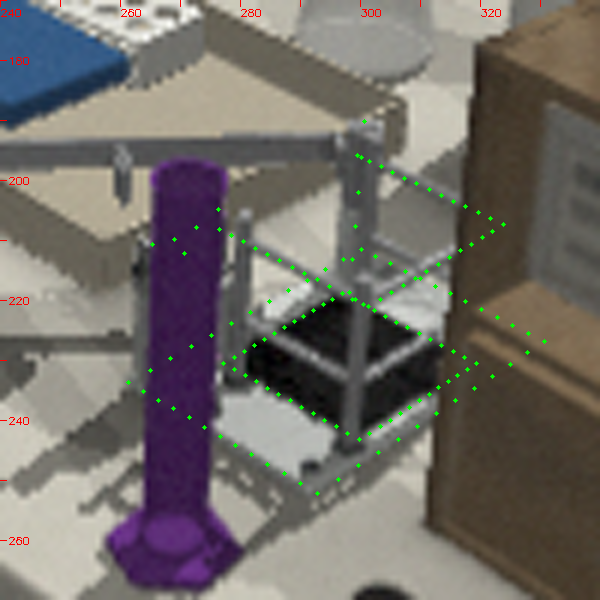

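```bash
cat >> h.py <<'E'
def rows(target,yaw=0.0):
    s=ctrl.get_state();R=Rn.from_rotvec(s["tool_rot"]).as_matrix();p=np.array(s["position"])
    d=R.T@(np.array(target)-p)/.3
    a=np.arctan2(R[1,0],R[0,0]); w=(yaw-a+np.pi)%(2*np.pi)-np.pi
    print("t",round(s["time"],2),"pos",p.round(4),"tilt",R[:,2].round(4),"yaw",round(a,4),"row",d.round(4),"spin",round(-w/np.pi,4),"F",np.array(s["ft_force"]).round(2),"w",round(s["grip_width"],3),"j",np.array(s["joint_positions"]).round(2))
E
python3 - <<'E'
from h import *
t=np.load("top0.npy",allow_pickle=True).item();s=np.load("sc0.npy",allow_pickle=True).item()
a=np.arange(0,6.28,.3)
for c in [(.4895,.4095)]:
    pts=[[c[0]+.016*np.cos(k),c[1]+.016*np.sin(k),z] for z in(.012,.195) for k in a]
    crop(t,160,200,220,250,10,"t5.png",proj(t,pts));crop(s,170,140,230,215,8,"s5.png",proj(s,pts))
rows([.4895,.4095,.25])
E
```

```text
t 0.2 pos [0.2024 0.6173 0.2359] tilt [-3.0e-04 -1.1e-03 -1.0e+00] yaw 1.254 row [-0.3603  1.1251 -0.0465] spin 0.3992 F [ 0.21  0.32 -0.01] w 1.0 j [-1.24  0.32 -0.07  1.45  0.02  1.37 -0.06]
```

View pics/t5.png

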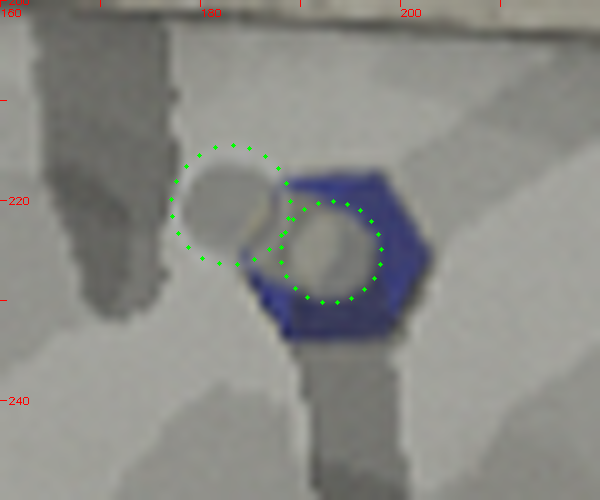

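View pics/s5.png

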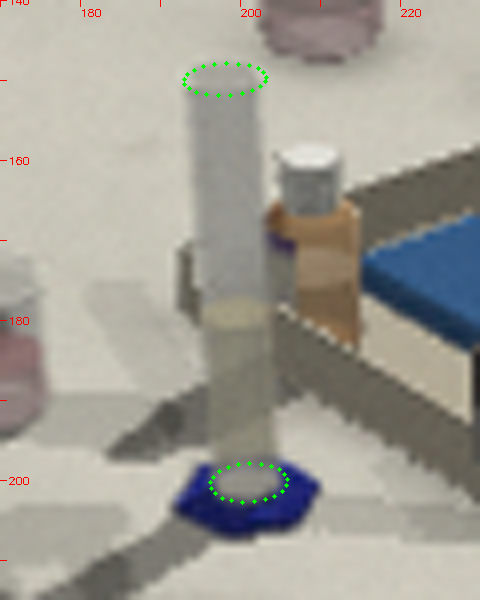

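drive_tool --rows '[[[-0.09, 0.28, -0.05, 0.1, 0], [-0.18, 0.56, -0.05, 0.2, 0], [-0.18, 0.56, -0.05, 0.2, 0], [-0.18, 0.56, -0.05, 0.2, 0], [-0.18, 0.56, -0.05, 0.2, 0]]]'

```text
time: 0.82
position: [0.3456, 0.5137, 0.2515]
tool_rot: [-2.989, -0.967, 0.001]
ft_force: [-0.4, 1.2, -0.4]
grip_width: 1.001
```

Run:
```python
from h import *
rows([.4885,.4095,.25])
```

```text
t 0.82 pos [0.3456 0.5137 0.2515] tilt [-4.e-04  1.e-04 -1.e+00] yaw 0.6255 row [0.1829 0.5606 0.0047] spin 0.1991 F [-0.39  1.22 -0.37] w 1.001 j [-1.1   0.25  0.09  1.52 -0.02  1.38 -0.38]
```

drive_tool --rows '[[[0.09, 0.28, 0, 0.1, 0], [0.183, 0.56, 0, 0.199, 0], [0.183, 0.56, 0, 0.199, 0], [0.183, 0.56, 0, 0.199, 0], [0.183, 0.56, 0, 0.199, 0], [0.183, 0.56, 0, 0.199, 0]]]'

```text
time: 1.58
position: [0.4867, 0.4116, 0.2513]
tool_rot: [-3.141, -0.009, 0.001]
ft_force: [-0.0, 0.7, 0.3]
grip_width: 0.999
```

Run:
```python
from h import *
rows([.4885,.4095,.16])
d=ctrl.get_image("top");crop(d,140,180,240,260,7,"t6.png")
d=ctrl.get_image("scene");crop(d,150,80,260,220,5,"s6.png")
```

```text
t 1.57 pos [0.4867 0.4116 0.2513] tilt [-8.e-04  3.e-04 -1.e+00] yaw 0.0055 row [0.0063 0.0073 0.3044] spin 0.0018 F [-0.    0.66  0.31] w 0.999 j [-0.95  0.29  0.26  1.47 -0.08  1.39 -0.68]
```

View pics/t6.png

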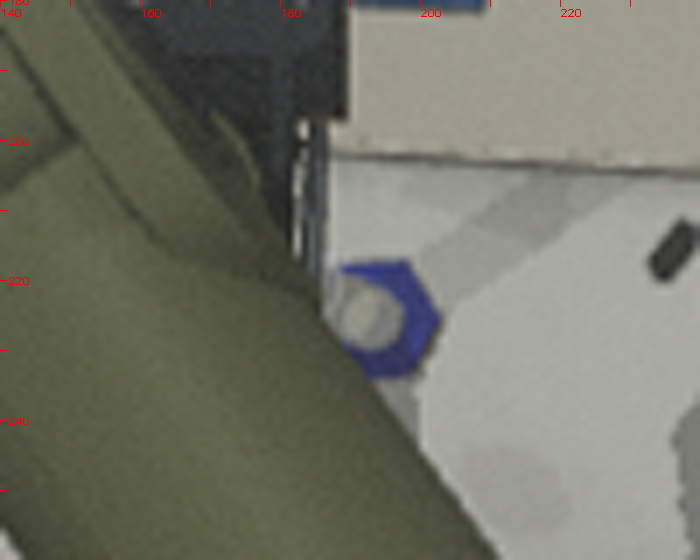

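View pics/s6.png

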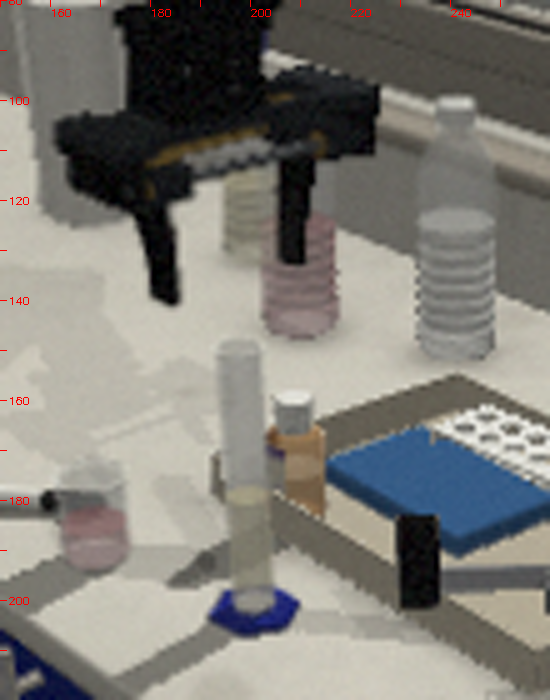

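drive_tool --rows '[[[0.006, 0.007, 0, 0.002, 0], [0.006, 0.007, 0.1, 0.002, 0], [0.006, 0.007, 0.2, 0.002, 0], [0.006, 0.007, 0.27, 0.002, 0], [0.006, 0.007, 0.3, 0.002, 0], [0.006, 0.007, 0.3, 0.002, 0], [0.006, 0.007, 0.3, 0.002, 0]]]'

```text
time: 2.55
position: [0.4906, 0.4084, 0.1629]
tool_rot: [-3.14, 0.009, -0.002]
ft_force: [0.9, 1.0, 0.9]
grip_width: 1.0
```

Run:
```python
from h import *
rows([.4885,.4095,.16])
d=ctrl.get_image("scene");crop(d,150,80,260,220,5,"s7.png")
```

```text
t 2.55 pos [0.4906 0.4084 0.1629] tilt [ 0.0015  0.0014 -1.    ] yaw -0.0057 row [-0.0071 -0.0037  0.0095] spin -0.0018 F [0.87 1.02 0.87] w 1.0 j [-0.94  0.34  0.26  1.59 -0.09  1.22 -0.67]
```

View pics/s7.png

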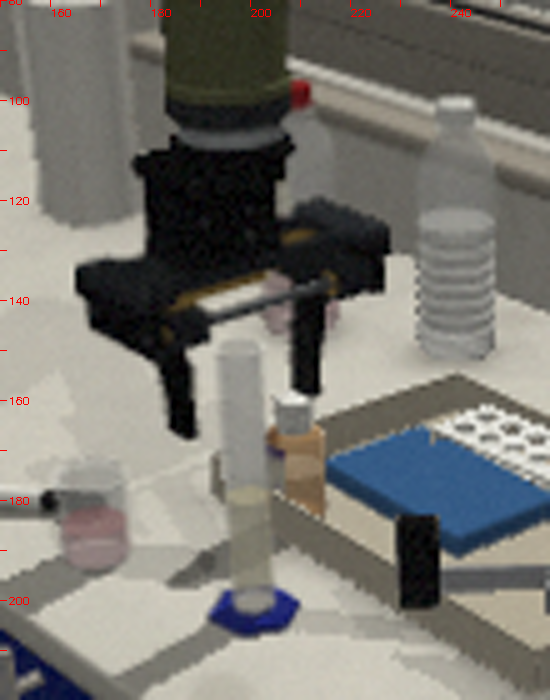

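drive_tool --rows '[[[0, 0, 0, 0, 60], [0, 0, 0, 0, 100], [0, 0, 0, 0, 130], [0, 0, 0, 0, 150], [0, 0, 0, 0, 170], [0, 0, 0, 0, 255], [0, 0, 0, 0, 255], [0, 0, 0, 0, 255]]]' --grip_force 20

```text
time: 3.6
position: [0.4899, 0.4079, 0.1615]
tool_rot: [3.141, -0.009, -0.0]
ft_force: [-0.6, -0.1, -0.7]
grip_width: 0.37
```

drive_tool --rows '[[[0, 0, -0.02, 0, 255], [0, 0, -0.06, 0, 255], [0, 0, -0.1, 0, 255], [0, 0, -0.1, 0, 255]]]'

```text
time: 4.1
position: [0.4909, 0.4085, 0.1936]
tool_rot: [-3.139, 0.009, -0.004]
ft_force: [-0.4, 0.4, -2.0]
grip_width: 0.372
```

Run:
```python
from h import *
rows([.4885,.4095,.16])
d=ctrl.get_image("scene");crop(d,150,80,260,220,5,"s8.png")
```

```text
t 4.1 pos [0.4909 0.4085 0.1936] tilt [ 0.0025  0.0024 -1.    ] yaw -0.0059 row [-0.0083 -0.0029  0.112 ] spin -0.0019 F [-0.38  0.4  -2.01] w 0.372 j [-0.94  0.32  0.26  1.55 -0.08  1.28 -0.68]
```

View pics/s8.png

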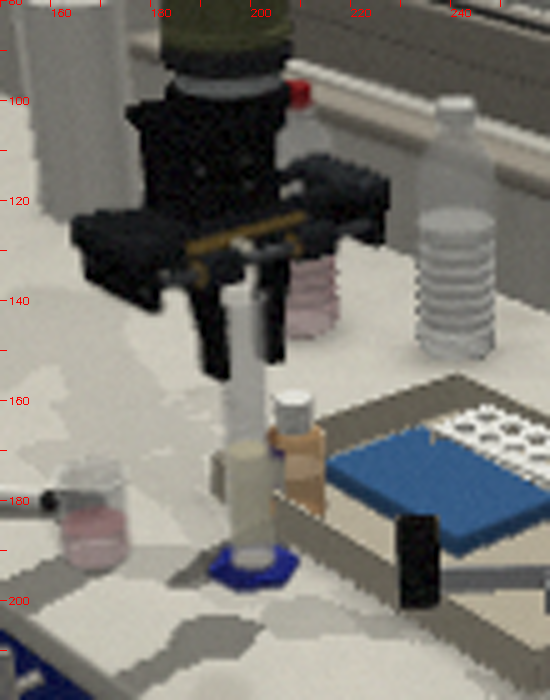

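drive_tool --rows '[[[0, 0, -0.1, 0, 255], [0, 0, -0.2, 0, 255], [0, 0, -0.3, 0, 255], [0.02, 0.05, -0.38, 0, 255], [0.06, 0.18, -0.39, 0, 255], [0.1, 0.3, -0.39, 0, 255], [0.14, 0.43, -0.39, 0, 255], [0.18, 0.55, -0.39, 0, 255], [0.22, 0.68, -0.39, 0, 255], [0.26, 0.8, -0.39, 0, 255], [0.29, 0.9, -0.39, 0, 255], [0.31, 0.97, -0.39, 0, 255], [0.315, 0.99, -0.39, 0, 255], [0.315, 0.99, -0.39, 0, 255]]]'

```text
time: 5.9
position: [0.5826, 0.1108, 0.3083]
tool_rot: [-3.141, 0.009, 0.001]
ft_force: [-0.4, 0.6, -2.2]
grip_width: 0.367
```

Run:
```python
from h import *
rows([.598,.0725,.26])
d=ctrl.get_image("scene");crop(d,170,40,350,280,3,"s9.png")
```

```text
t 5.9 pos [0.5826 0.1108 0.3083] tilt [-5.e-04  5.e-04 -1.e+00] yaw -0.0058 row [0.0522 0.1274 0.1611] spin -0.0018 F [-0.45  0.62 -2.18] w 0.367 j [-0.62  0.18  0.45  1.5  -0.08  1.48 -0.17]
```

View pics/s9.png

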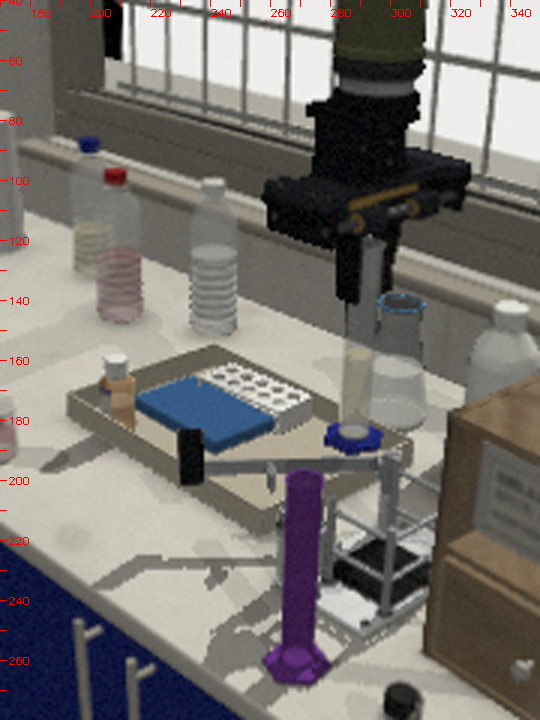

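drive_tool --rows '[[[0.02, 0.06, 0, 0, 255], [0.04, 0.11, 0, 0, 255], [0.052, 0.127, 0, 0, 255], [0.052, 0.127, 0, 0, 255], [0.052, 0.127, 0.05, 0, 255], [0.052, 0.127, 0.05, 0, 255]]]'

```text
time: 6.7
position: [0.597, 0.0729, 0.2914]
tool_rot: [3.141, -0.007, -0.006]
ft_force: [0.9, -0.2, -1.5]
grip_width: 0.369
```

Run:
```python
from h import *
rows([.598,.0725,.175])
a=np.arange(0,6.28,.4); p=ctrl.get_state()["position"]
pts=[[p[0]+r*np.cos(k),p[1]+r*np.sin(k),p[2]-.161+z] for r,z in((.016,.012),(.016,.195),(.029,0)) for k in a]
d=ctrl.get_image("scene");crop(d,250,100,340,250,5,"s10.png",proj(d,pts))
d=ctrl.get_image("top");crop(d,240,140,350,250,6,"t10.png",proj(d,pts))
```

```text
t 6.7 pos [0.597  0.0729 0.2914] tilt [-3.5e-03 -4.0e-04 -1.0e+00] yaw -0.0046 row [0.0046 0.0012 0.3881] spin -0.0015 F [ 0.92 -0.22 -1.5 ] w 0.369 j [-0.57  0.21  0.48  1.51 -0.1   1.45 -0.09]
```

View pics/s10.png

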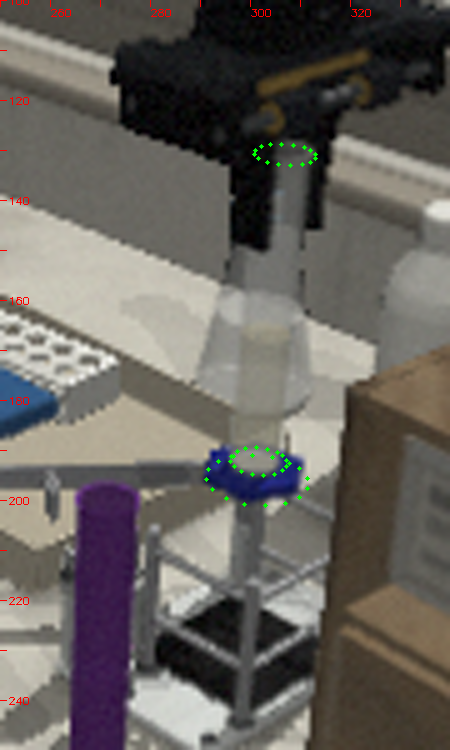

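View pics/t10.png

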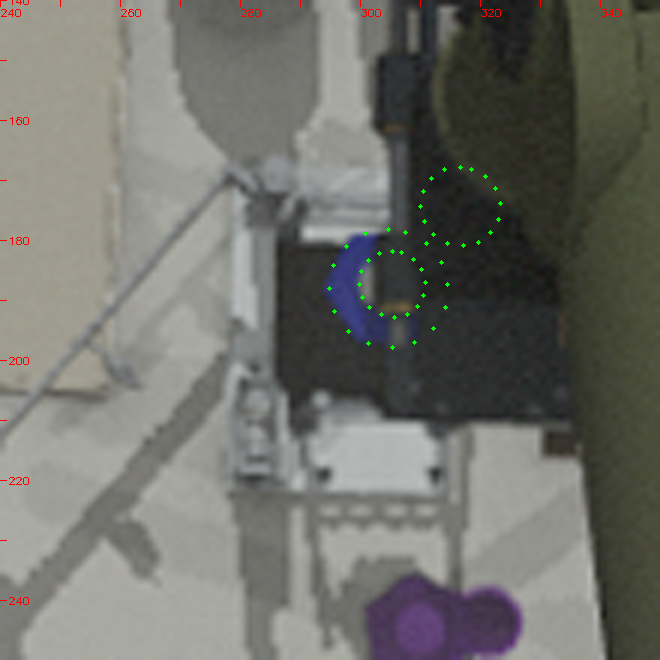

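Run:
```python
from h import *
for n in("scene","top"):
    d=ctrl.get_image(n); cv2.imwrite(f"pics/{n}11.png",d["img"])
# jar / box predicted
t=np.load("top0.npy",allow_pickle=True).item()
print(atz(t,[(408,163)],.37), atz(t,[(403,172)],.3))
```

```text
[[ 0.61938961 -0.13605893  0.37      ]] [[ 0.61331321 -0.15287482  0.3       ]]
```

View pics/scene11.png

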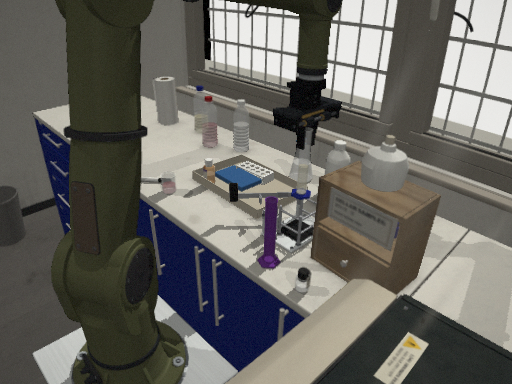

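View pics/top11.png

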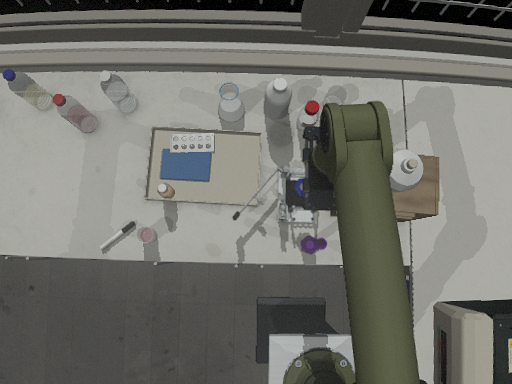

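drive_tool --rows '[[[0.003, 0, 0.06, 0, 255], [0.003, 0, 0.12, 0, 255], [0.003, 0, 0.18, 0, 255], [0.003, 0, 0.24, 0, 255], [0.003, 0, 0.29, 0, 255], [0.003, 0, 0.33, 0, 255], [0.003, 0, 0.36, 0, 255], [0.003, 0, 0.375, 0, 255], [0.003, 0, 0.375, 0, 255]]]'

```text
time: 8.02
position: [0.5992, 0.0722, 0.181]
tool_rot: [-3.142, 0.009, -0.0]
ft_force: [-0.1, -0.0, -2.2]
grip_width: 0.37
```

Run:
```python
from h import *
rows([.598,.0725,.171])
d=ctrl.get_image("scene");crop(d,250,130,340,250,6,"s12.png")
d=ctrl.get_image("top");crop(d,240,140,350,250,6,"t12.png")
```

```text
t 8.03 pos [0.5992 0.0722 0.181 ] tilt [ 1.e-04  0.e+00 -1.e+00] yaw -0.0057 row [-0.0039 -0.001   0.0335] spin -0.0018 F [-0.07 -0.01 -2.25] w 0.37 j [-0.56  0.27  0.47  1.66 -0.13  1.24 -0.07]
```

View pics/s12.png

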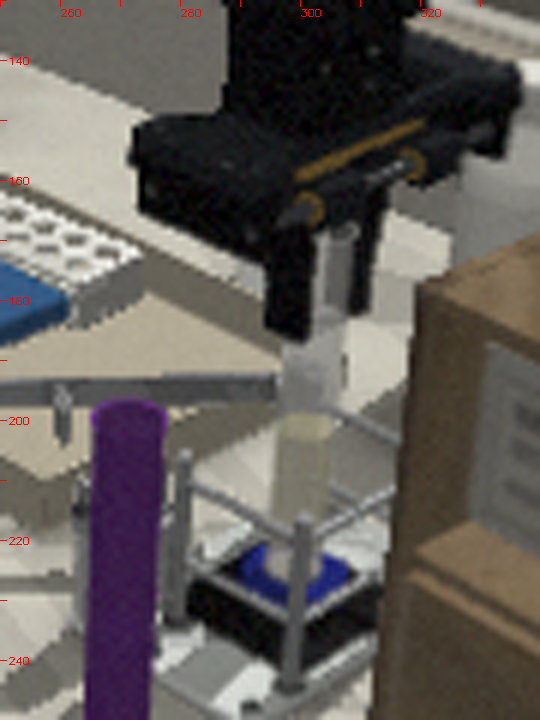

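View pics/t12.png

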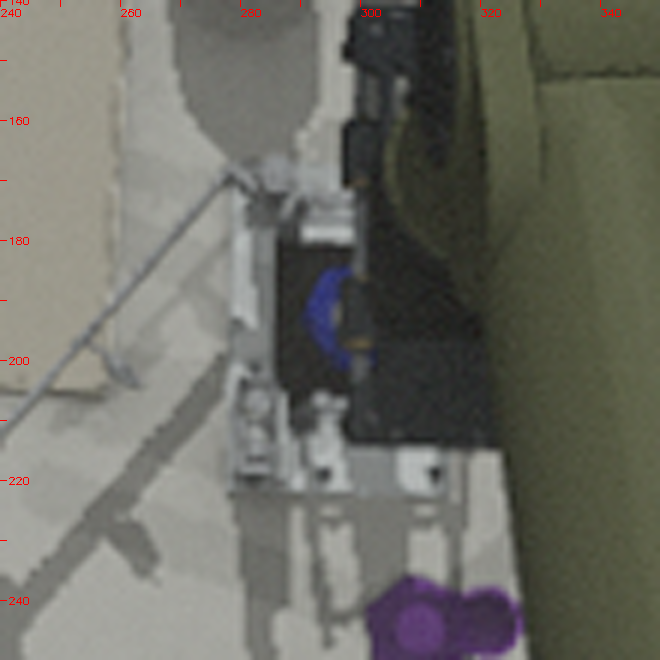

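drive_tool --rows '[[[0, 0, 0.012, 0, 255], [0, 0, 0.02, 0, 255], [0, 0, 0.024, 0, 255], [0, 0, 0.027, 0, 255], [0, 0, 0.027, 0, 255]]]'

```text
time: 8.75
position: [0.5991, 0.0722, 0.1729]
tool_rot: [-3.142, 0.009, -0.0]
ft_force: [0.8, -0.4, -1.9]
grip_width: 0.373
```

drive_tool --rows '[[[0, 0, 0.002, 0, 255], [0, 0, 0.004, 0, 255], [0, 0, 0.005, 0, 255], [0, 0, 0.005, 0, 255]]]'

```text
time: 9.25
position: [0.5991, 0.0722, 0.1715]
tool_rot: [-3.141, 0.009, -0.0]
ft_force: [-0.9, -0.9, -1.0]
grip_width: 0.37
```

drive_tool --rows '[[[0, 0, 0.002, 0, 255], [0, 0, 0.003, 0, 255], [0, 0, 0.003, 0, 255]]]'

```text
time: 9.62
position: [0.5993, 0.0722, 0.1714]
tool_rot: [-3.141, 0.009, -0.001]
ft_force: [-1.9, -0.3, 4.7]
grip_width: 0.373
```

drive_tool --rows '[[[0, 0, 0, 0, 155], [0, 0, 0, 0, 145], [0, 0, 0, 0, 130], [0, 0, 0, 0, 80], [0, 0, 0, 0, 0], [0, 0, 0, 0, 0], [0, 0, 0, 0, 0]]]'

```text
time: 10.5
position: [0.5991, 0.0722, 0.1705]
tool_rot: [-3.142, 0.009, -0.0]
ft_force: [0.2, 0.5, -0.2]
grip_width: 0.86
```

Run:
```python
from h import *
rows([.598,.0725,.171])
d=ctrl.get_image("scene");crop(d,250,130,340,250,6,"s13.png")
```

```text
t 10.5 pos [0.5991 0.0722 0.1705] tilt [ 0.e+00  1.e-04 -1.e+00] yaw -0.0058 row [-0.0036 -0.0011 -0.0015] spin -0.0018 F [ 0.17  0.51 -0.17] w 0.86 j [-0.56  0.28  0.47  1.67 -0.13  1.22 -0.06]
```

View pics/s13.png

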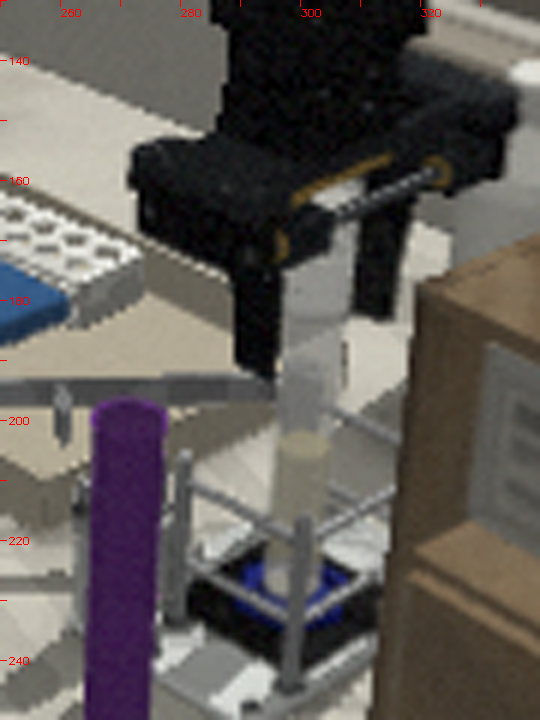

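drive_tool --rows '[[[0, 0, -0.05, 0, 0], [0, 0, -0.15, 0, 0], [0, 0, -0.25, 0, 0], [0, 0, -0.3, 0, 0], [0, 0.0, -0.3, 0, 0], [0, -0.1, -0.3, 0, 80], [0, -0.25, -0.3, 0, 160], [0, -0.4, -0.3, 0, 255], [-0.1, -0.5, -0.3, 0, 255], [-0.2, -0.6, -0.3, 0, 255], [-0.3, -0.7, -0.3, 0, 255], [-0.3, -0.7, -0.3, 0, 255]]]'

```text
time: 12.05
position: [0.5067, 0.2866, 0.259]
tool_rot: [-3.141, -0.003, 0.005]
ft_force: [0.3, -0.5, 0.5]
grip_width: 0.285
```

```bash
cat >> model.py <<'E'
ST=[.598,.0788,-1.558]
def G(th,pts,st=ST):
    h=P(st,[[-45,62,0]])[0]
    return P([h[0],h[1],st[2]-th],pts)
HB=[[-22+a,-205+b,z] for z in(120,56) for a in(-5,5) for b in(-13,13)]
GATE=HB+[[-22+0,-190+15*k,75] for k in range(0,10)]+[[-12,-124,75]]
E
python3 - <<'E'
from model import *
from scipy.optimize import least_squares
rows([.5,.3,.25])
t=np.load("top0.npy",allow_pickle=True).item()
f=lambda p:(proj(t,G(p[0],[[-22,-205,120]]))-[235.9,215.0]).ravel()
r=least_squares(f,[.6]);print(r.x,r.fun)
print("handle",G(r.x[0],[[-22,-205,90]]),"closed",G(0,[[-22,-205,90]]),"at .16",G(.16,[[-22,-205,90]]))
d=ctrl.get_image("top");crop(d,215,150,345,250,6,"t14.png",proj(d,np.r_[G(r.x[0],GATE),P(ST,MAT)]))
d=ctrl.get_image("scene");crop(d,200,100,340,270,4,"s14.png",proj(d,G(r.x[0],GATE)))
E
```

```text
t 12.05 pos [0.5067 0.2866 0.259 ] tilt [-3.4e-03  4.0e-04 -1.0e+00] yaw 0.0018 row [-0.0221 -0.0449  0.03  ] spin 0.0006 F [ 0.31 -0.48  0.54] w 0.285 j [-0.86  0.17  0.34  1.6  -0.06  1.38 -0.51]
[0.68643048] [-0.15732966  0.15138771]
handle [[0.51292363 0.26966921 0.09      ]] closed [[0.45415438 0.14396469 0.09      ]] at .16 [[0.45986296 0.17641963 0.09      ]]
```

View pics/t14.png

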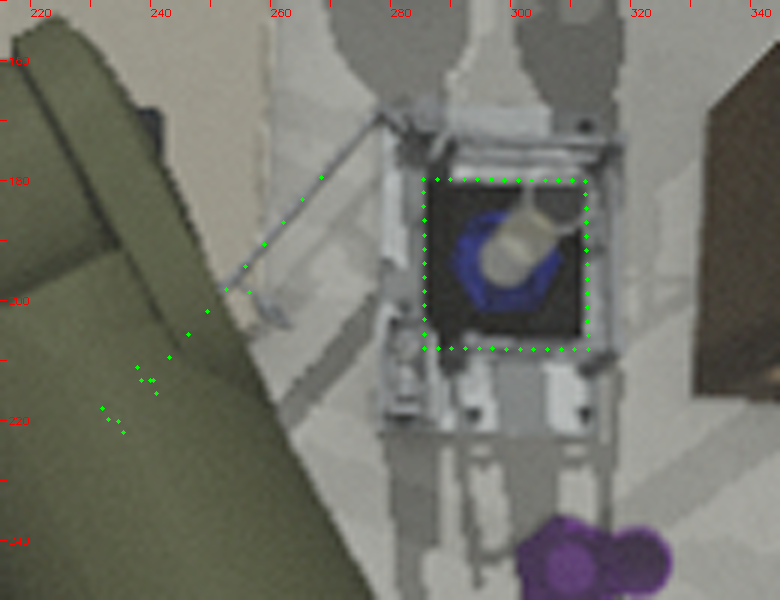

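View pics/s14.png

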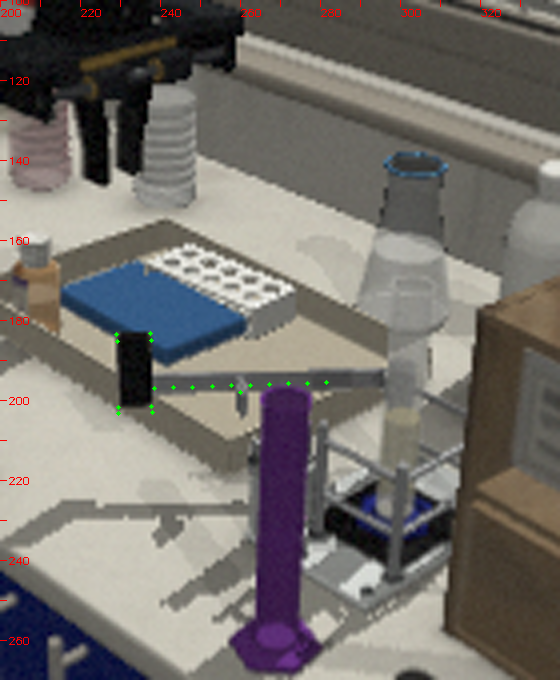

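Run:
```python
from model import *
n=.035
print(G(.686,[[-22-35,-205,90]]))
rows([*G(.686,[[-22-35,-205,0]])[0][:2],.09],yaw=-.686)
```

```text
[[0.53468347 0.29697012 0.09      ]]
t 12.15 pos [0.5098 0.2824 0.2595] tilt [-0.0011 -0.0015 -1.    ] yaw -0.0048 row [ 0.0832 -0.0497  0.5647] spin 0.2168 F [-0.02  0.64  0.44] w 0.196 j [-0.85  0.17  0.34  1.6  -0.06  1.38 -0.51]
```

drive_tool --rows '[[[0.04, -0.025, 0, 0.055, 255], [0.083, -0.05, 0, 0.11, 255], [0.083, -0.05, 0, 0.165, 255], [0.083, -0.05, 0, 0.217, 255], [0.083, -0.05, 0.1, 0.217, 255], [0.083, -0.05, 0.25, 0.217, 255], [0.083, -0.05, 0.4, 0.217, 255], [0.083, -0.05, 0.5, 0.217, 255], [0.083, -0.05, 0.565, 0.217, 255], [0.083, -0.05, 0.565, 0.217, 255]]]' --grip_force 30

```text
time: 13.4
position: [0.5351, 0.296, 0.0896]
tool_rot: [2.954, -1.06, -0.002]
ft_force: [-0.3, 0.5, -0.1]
grip_width: 0.002
```

Run:
```python
from model import *
rows([*G(.686,[[-22-20,-205,0]])[0][:2],.09],yaw=-.686)
d=ctrl.get_image("scene");crop(d,170,80,320,230,5,"s15.png",proj(d,G(.686,HB)))
```

```text
t 13.4 pos [0.5351 0.296  0.0896] tilt [-0.0021 -0.0023 -1.    ] yaw -0.689 row [-0.0021  0.0484 -0.0013] spin -0.001 F [-0.34  0.46 -0.12] w 0.002 j [-0.87  0.37  0.39  1.73 -0.15  1.08 -1.12]
```

View pics/s15.png

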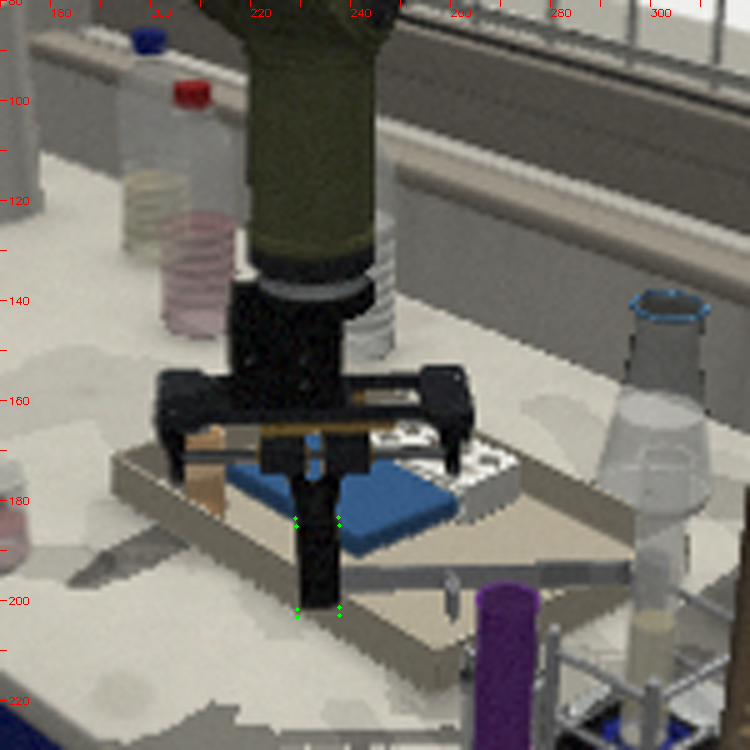

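```bash
cat >> model.py <<'E'
def prog(ths,c,z=None):
    s=ctrl.get_state();R=Rn.from_rotvec(s["tool_rot"]).as_matrix();p=np.array(s["position"]);a=np.arctan2(R[1,0],R[0,0])
    out=[]
    for th,cc in zip(ths,np.broadcast_to(c,len(ths))):
        q=G(th,[[-22-cc,-205,90]])[0]
        if z: q[2]=z
        d=R.T@(q-p)/.3
        out.append([round(float(x),4) for x in d]+[round(float((a-(ST[2]+np.pi/2-th))/np.pi),4),255])
    print(out)
E
python3 - <<'E'
from model import *
prog([.686,.66,.62,.58,.54,.5,.46,.42,.38,.34,.3,.27,.25,.24,.24],[20]+[15]*14)
E
```

```text
[[-0.0026, 0.0522, 0.0037, -0.0049, 255], [-0.005, 0.0867, 0.0038, -0.0132, 255], [-0.0083, 0.1143, 0.0038, -0.0259, 255], [-0.0104, 0.142, 0.0038, -0.0387, 255], [-0.0115, 0.1698, 0.0038, -0.0514, 255], [-0.0114, 0.1975, 0.0038, -0.0641, 255], [-0.0102, 0.2253, 0.0038, -0.0769, 255], [-0.0079, 0.253, 0.0038, -0.0896, 255], [-0.0045, 0.2805, 0.0038, -0.1023, 255], [0.0, 0.3079, 0.0038, -0.1151, 255], [0.0056, 0.3351, 0.0038, -0.1278, 255], [0.0105, 0.3554, 0.0039, -0.1373, 255], [0.0141, 0.3688, 0.0039, -0.1437, 255], [0.016, 0.3755, 0.0039, -0.1469, 255], [0.016, 0.3755, 0.0039, -0.1469, 255]]
```

drive_tool --rows '[[[-0.003, 0.052, 0, -0.005, 255], [-0.005, 0.087, 0, -0.013, 255], [-0.008, 0.114, 0, -0.026, 255], [-0.01, 0.142, 0, -0.039, 255], [-0.011, 0.17, 0, -0.051, 255], [-0.011, 0.198, 0, -0.064, 255], [-0.01, 0.225, 0, -0.077, 255], [-0.008, 0.253, 0, -0.09, 255], [-0.004, 0.28, 0, -0.102, 255], [0, 0.308, 0, -0.115, 255], [0.006, 0.335, 0, -0.128, 255], [0.01, 0.355, 0, -0.137, 255], [0.014, 0.369, 0, -0.144, 255], [0.016, 0.375, 0, -0.147, 255], [0.016, 0.375, 0, -0.147, 255]]]'

```text
time: 15.32
position: [0.4677, 0.2075, 0.0911]
tool_rot: [-3.122, 0.354, -0.0]
ft_force: [0.3, 0.3, 0.4]
grip_width: 0.007
```

Run:
```python
from model import *
rows([*G(.24,[[-22-15,-205,0]])[0][:2],.09],yaw=-.24)
d=ctrl.get_image("scene");crop(d,170,120,320,270,5,"s16.png",proj(d,G(.24,HB)))
d=ctrl.get_image("top");crop(d,215,150,345,250,6,"t16.png",proj(d,G(.24,GATE)))
```

```text
t 15.32 pos [0.4677 0.2075 0.0911] tilt [ 1.e-04  1.e-04 -1.e+00] yaw -0.2257 row [0.0017 0.0021 0.0037] spin 0.0045 F [0.32 0.25 0.4 ] w 0.007 j [-0.81  0.16  0.37  1.97 -0.06  1.02 -0.64]
```

View pics/s16.png

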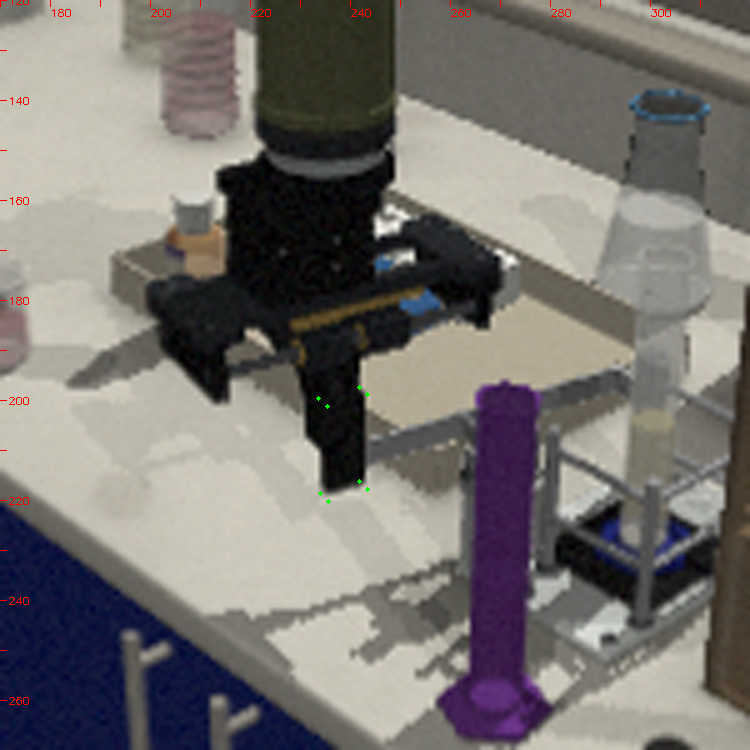

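View pics/t16.png

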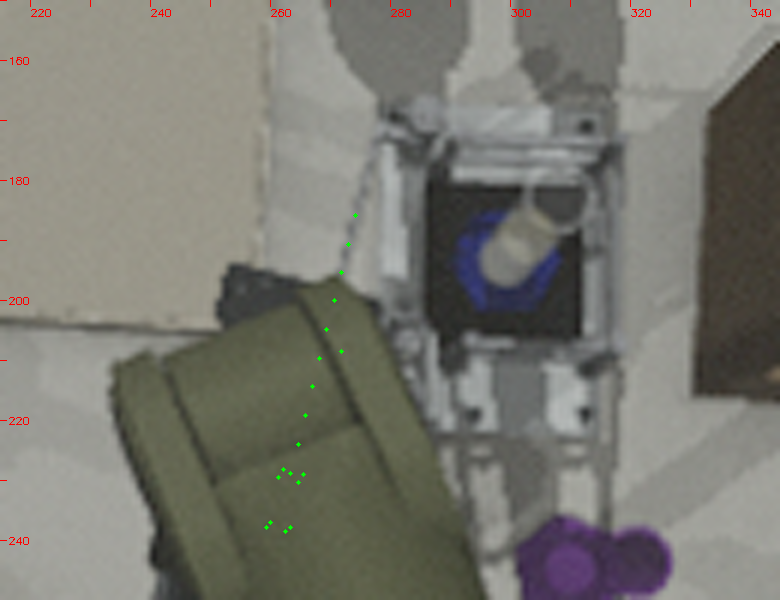

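Run:
```python
from model import *
prog([.22,.2,.18,.165,.15,.14,.13,.12,.11,.1,.09,.08],15,.091)
```

```text
[[-0.0005, 0.0164, 0.0001, -0.0058, 255], [-0.0025, 0.0301, 0.0001, -0.0122, 255], [-0.0043, 0.0439, 0.0001, -0.0186, 255], [-0.0055, 0.0542, 0.0001, -0.0233, 255], [-0.0065, 0.0646, 0.0001, -0.0281, 255], [-0.0071, 0.0715, 0.0001, -0.0313, 255], [-0.0076, 0.0784, 0.0001, -0.0345, 255], [-0.0081, 0.0854, 0.0001, -0.0377, 255], [-0.0085, 0.0923, 0.0001, -0.0409, 255], [-0.0088, 0.0992, 0.0001, -0.044, 255], [-0.009, 0.1062, 0.0001, -0.0472, 255], [-0.0092, 0.1131, 0.0001, -0.0504, 255]]
```

drive_tool --rows '[[[0, 0.016, 0, -0.006, 255], [-0.002, 0.03, 0, -0.012, 255], [-0.004, 0.044, 0, -0.018, 255], [-0.005, 0.054, 0, -0.023, 255], [-0.006, 0.064, 0, -0.028, 255], [-0.006, 0.064, 0, -0.028, 255]]]'

```text
time: 16.18
position: [0.4621, 0.1915, 0.0912]
tool_rot: [-3.131, 0.213, -0.003]
ft_force: [1.4, 5.9, -4.1]
grip_width: 0.003
```

Run:
```python
from model import *
s=ctrl.get_state();print(s["time"],s["position"],s["ft_force"])
prog([.15,.14,.13,.12,.11,.1,.09,.08,.06],15,.091)
```

```text
16.175 [0.46207388 0.19151722 0.09123681] [ 1.42644544  5.85682489 -4.09465312]
[[-0.0012, 0.0077, 0.0008, 0.0004, 255], [-0.0024, 0.0145, 0.0007, -0.0028, 255], [-0.0035, 0.0214, 0.0007, -0.006, 255], [-0.0046, 0.0282, 0.0007, -0.0091, 255], [-0.0056, 0.0351, 0.0006, -0.0123, 255], [-0.0065, 0.042, 0.0006, -0.0155, 255], [-0.0074, 0.0489, 0.0006, -0.0187, 255], [-0.0082, 0.0558, 0.0006, -0.0219, 255], [-0.0096, 0.0696, 0.0005, -0.0282, 255]]
```

drive_tool --rows '[[[-0.001, 0.004, 0, 0, 255], [-0.002, 0.009, 0, -0.001, 255], [-0.002, 0.014, 0, -0.002, 255], [-0.002, 0.014, 0, -0.002, 255]]]'

```text
time: 16.68
position: [0.4611, 0.1885, 0.0913]
tool_rot: [-3.13, 0.203, -0.005]
ft_force: [3.2, 8.1, -5.9]
grip_width: 0.004
```

drive_tool --rows '[[[-0.001, 0.004, 0, -0.001, 255], [-0.001, 0.008, 0, -0.002, 255], [-0.001, 0.012, 0, -0.004, 255], [-0.001, 0.012, 0, -0.004, 255]]]'

```text
time: 17.18
position: [0.4602, 0.1856, 0.0913]
tool_rot: [-3.13, 0.182, -0.004]
ft_force: [3.6, 10.2, -6.7]
grip_width: 0.002
```

drive_tool --rows '[[[-0.001, 0.004, 0, -0.001, 255], [-0.001, 0.008, 0, -0.002, 255], [-0.001, 0.012, 0, -0.004, 255], [-0.001, 0.012, 0, -0.004, 255]]]'

```text
time: 17.68
position: [0.4593, 0.1826, 0.0913]
tool_rot: [-3.131, 0.162, -0.004]
ft_force: [2.9, 11.2, -6.0]
grip_width: 0.007
```

drive_tool --rows '[[[-0.001, 0.004, 0, -0.001, 255], [-0.001, 0.008, 0, -0.002, 255], [-0.001, 0.012, 0, -0.004, 255], [-0.001, 0.012, 0, -0.004, 255]]]'

```text
time: 18.18
position: [0.4582, 0.1785, 0.0914]
tool_rot: [-3.133, 0.142, -0.002]
ft_force: [1.1, 9.3, -4.0]
grip_width: 0.007
```

drive_tool --rows '[[[-0.001, 0.004, 0, -0.001, 255], [-0.001, 0.008, 0, -0.002, 255], [-0.001, 0.012, 0, -0.004, 255], [-0.001, 0.012, 0, -0.004, 255]]]'

```text
time: 18.68
position: [0.4575, 0.1704, 0.0911]
tool_rot: [3.138, -0.127, -0.0]
ft_force: [0.7, -0.2, 0.2]
grip_width: 0.005
```

Run:
```python
from model import *
s=ctrl.get_state();print(s["time"],s["position"],s["ft_force"])
prog([.1,.08,.06,.04,.02,.0],15,.091)
```

```text
18.675 [0.45749152 0.17040733 0.09106151] [ 0.67359481 -0.18968371  0.2056655 ]
[[0.0007, -0.0298, 0.0002, 0.002, 255], [-0.0017, -0.0161, 0.0002, -0.0043, 255], [-0.0039, -0.0024, 0.0002, -0.0107, 255], [-0.0057, 0.0114, 0.0002, -0.0171, 255], [-0.0073, 0.0251, 0.0002, -0.0234, 255], [-0.0086, 0.039, 0.0002, -0.0298, 255]]
```

Run:
```python
from model import *
d=ctrl.get_image("scene");crop(d,190,150,320,270,6,"s17.png",proj(d,G(0,HB)))
d=ctrl.get_image("top");crop(d,225,150,345,250,6,"t17.png",proj(d,G(0,GATE)))
```

```text
(no output)
```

View pics/s17.png

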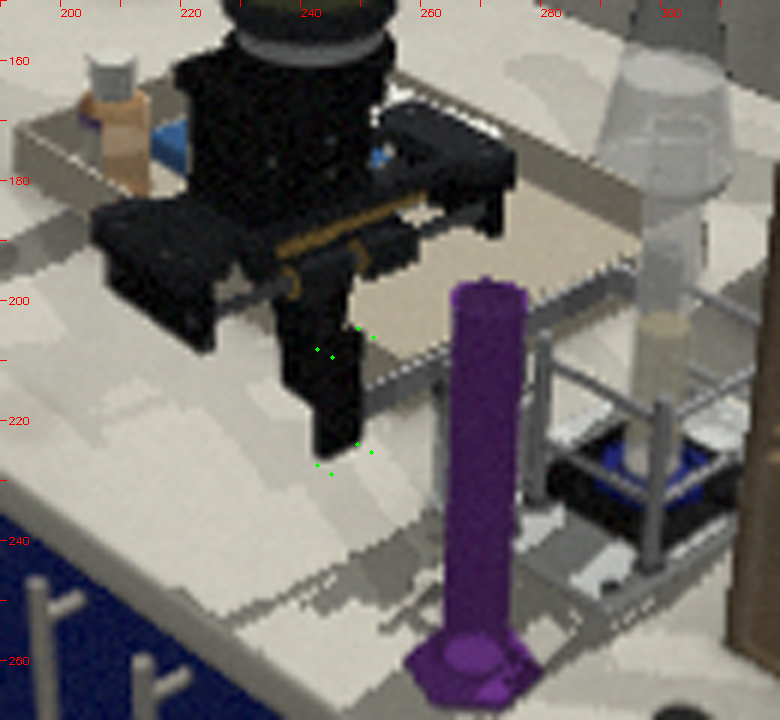

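View pics/t17.png

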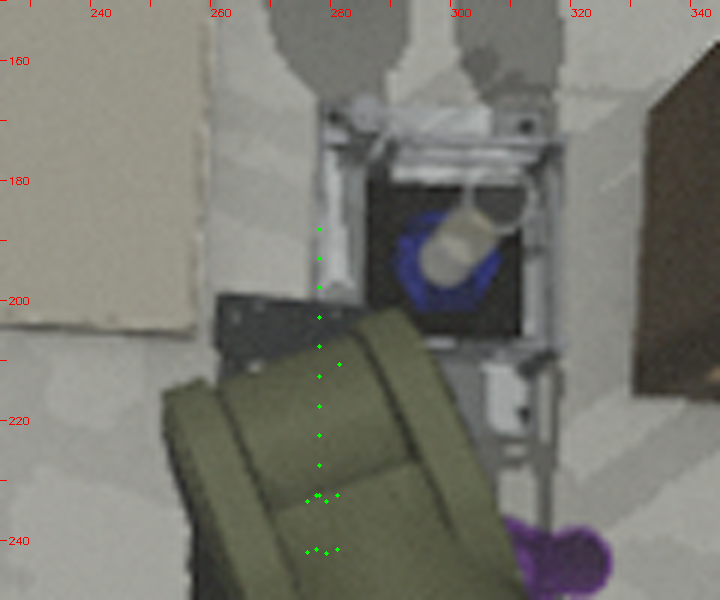

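drive_tool --rows '[[[-0.001, 0.005, 0, -0.005, 255], [-0.002, 0.01, 0, -0.01, 255], [-0.003, 0.015, 0, -0.015, 255], [-0.003, 0.015, 0, -0.015, 255]]]'

```text
time: 19.27
position: [0.4563, 0.1664, 0.0911]
tool_rot: [3.141, -0.054, 0.0]
ft_force: [0.4, -0.1, -1.1]
grip_width: 0.008
```

drive_tool --rows '[[[-0.001, 0.004, 0, -0.005, 255], [-0.002, 0.008, 0, -0.009, 255], [-0.002, 0.012, 0, -0.012, 255], [-0.002, 0.012, 0, -0.012, 255]]]'

```text
time: 19.77
position: [0.4556, 0.1629, 0.0911]
tool_rot: [-3.141, -0.006, -0.0]
ft_force: [0.0, -0.2, 1.0]
grip_width: 0.005
```

drive_tool --rows '[[[0, 0.004, 0, 0.001, 255], [0, 0.007, 0, 0.001, 255], [0, 0.01, 0, 0.001, 255], [0, 0.01, 0, 0.001, 255]]]'

```text
time: 20.27
position: [0.4556, 0.1623, 0.0912]
tool_rot: [-3.139, -0.003, -0.002]
ft_force: [0.2, 6.4, -2.8]
grip_width: 0.005
```

drive_tool --rows '[[[0, 0.003, 0, 0, 255], [0, 0.006, 0, 0, 255], [0, 0.006, 0, 0, 255]]]'

```text
time: 20.65
position: [0.4556, 0.1622, 0.0913]
tool_rot: [-3.136, -0.004, -0.003]
ft_force: [0.9, 10.3, -4.6]
grip_width: 0.004
```

drive_tool --rows '[[[0, -0.03, 0, 0, 255], [0, -0.08, 0, 0, 255], [0, -0.08, -0.1, 0, 255], [0, -0.08, -0.24, 0, 255], [0, -0.08, -0.27, 0, 255], [0, -0.08, -0.27, 0, 255]]]'

```text
time: 21.4
position: [0.4558, 0.1825, 0.1723]
tool_rot: [-3.141, -0.001, -0.001]
ft_force: [-0.7, 0.6, -0.5]
grip_width: 0.007
```

Run:
```python
from model import *
rows([.451,.118,.17])
d=ctrl.get_image("scene");crop(d,190,150,320,270,6,"s18.png",proj(d,G(0,HB)))
```

```text
t 21.4 pos [0.4558 0.1825 0.1723] tilt [ 8.e-04  4.e-04 -1.e+00] yaw 0.0007 row [-0.0163  0.2149  0.0077] spin 0.0002 F [-0.74  0.58 -0.5 ] w 0.007 j [-0.79  0.02  0.36  1.93 -0.01  1.19 -0.43]
```

View pics/s18.png

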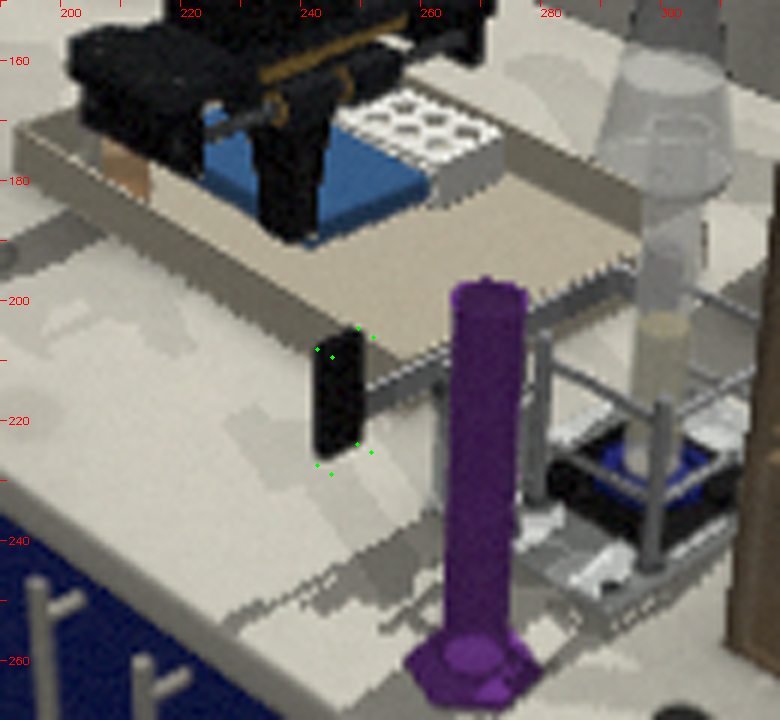

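drive_tool --rows '[[[-0.005, 0.07, -0.02, 0, 255], [-0.01, 0.15, -0.02, 0, 255], [-0.016, 0.215, -0.02, 0, 255], [-0.016, 0.215, -0.02, 0, 255], [-0.016, 0.215, -0.02, 0, 255]]]'

```text
time: 22.08
position: [0.4508, 0.1181, 0.1781]
tool_rot: [-3.141, -0.001, -0.0]
ft_force: [0.4, 0.4, 0.3]
grip_width: 0.002
```

Run:
```python
from model import *
rows([.451,.118,.09])
d=ctrl.get_image("scene");crop(d,190,130,320,270,5,"s19.png")
```

```text
t 22.07 pos [0.4508 0.1181 0.1781] tilt [ 2.e-04  7.e-04 -1.e+00] yaw 0.0005 row [0.0007 0.0004 0.2936] spin 0.0002 F [0.44 0.37 0.28] w 0.002 j [-0.73 -0.05  0.41  1.98  0.02  1.2  -0.33]
```

View pics/s19.png

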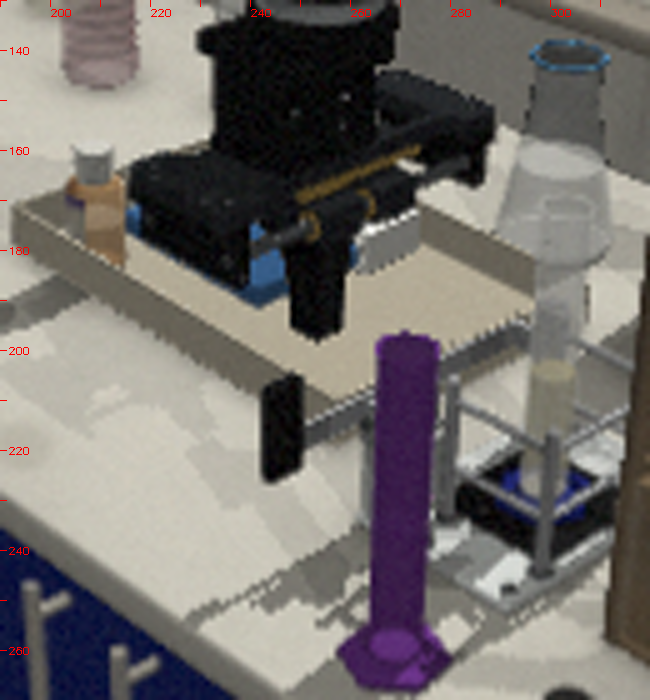

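drive_tool --rows '[[[0, 0, 0.06, 0, 255], [0, 0, 0.13, 0, 255], [0, 0, 0.2, 0, 255], [0, 0, 0.26, 0, 255], [0, 0, 0.29, 0, 255], [0, 0, 0.29, 0, 255], [0, 0, 0.29, 0, 255]]]'

```text
time: 23.0
position: [0.4514, 0.1181, 0.0917]
tool_rot: [-3.141, -0.001, -0.002]
ft_force: [-0.5, 0.3, -0.2]
grip_width: 0.002
```

Run:
```python
from model import *
rows([.451,.13,.09])
d=ctrl.get_image("scene");crop(d,190,130,320,270,5,"s20.png")
```

```text
t 23.0 pos [0.4514 0.1181 0.0917] tilt [ 1.1e-03  6.0e-04 -1.0e+00] yaw 0.0008 row [-0.0013 -0.0397  0.0058] spin 0.0003 F [-0.5   0.32 -0.19] w 0.002 j [-0.73  0.05  0.43  2.08 -0.03  1.01 -0.29]
```

View pics/s20.png

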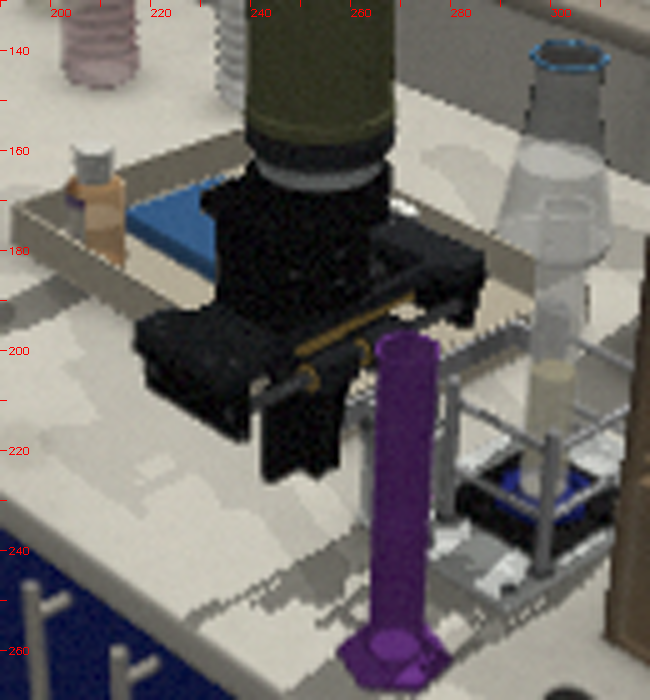

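drive_tool --rows '[[[0, -0.01, 0, 0, 255], [0, -0.02, 0, 0, 255], [0, -0.03, 0, 0, 255], [0, -0.03, 0, 0, 255]]]'

```text
time: 23.55
position: [0.4508, 0.1271, 0.0911]
tool_rot: [-3.142, -0.002, -0.0]
ft_force: [-0.9, -0.1, 0.0]
grip_width: 0.005
```

drive_tool --rows '[[[0, -0.003, 0, 0, 255], [0, -0.006, 0, 0, 255], [0, -0.006, 0, 0, 255]]]'

```text
time: 23.92
position: [0.4508, 0.1285, 0.0911]
tool_rot: [-3.142, -0.001, -0.0]
ft_force: [0.2, -0.0, 0.6]
grip_width: 0.007
```

drive_tool --rows '[[[0, -0.003, 0, 0, 255], [0, -0.006, 0, 0, 255], [0, -0.006, 0, 0, 255]]]'

```text
time: 24.3
position: [0.4508, 0.1304, 0.0911]
tool_rot: [-3.142, -0.001, -0.0]
ft_force: [0.0, -0.7, -1.0]
grip_width: 0.01
```

drive_tool --rows '[[[0, -0.003, 0, 0, 255], [0, -0.005, 0, 0, 255], [0, -0.005, 0, 0, 255]]]'

```text
time: 24.68
position: [0.4509, 0.1311, 0.0911]
tool_rot: [3.141, -0.0, -0.0]
ft_force: [-0.8, -3.9, 0.5]
grip_width: 0.006
```

drive_tool --rows '[[[0, -0.001, 0, 0, 255], [0, -0.002, 0, 0, 255], [0, -0.002, 0, 0, 255]]]'

```text
time: 25.05
position: [0.4508, 0.1313, 0.091]
tool_rot: [3.14, -0.0, -0.0]
ft_force: [0.1, -5.6, 0.8]
grip_width: 0.009
```

drive_tool --rows '[[[0, -0.001, 0, 0, 255], [0, -0.002, 0, 0, 255], [0, -0.002, 0, 0, 255]]]'

```text
time: 25.42
position: [0.4509, 0.1314, 0.091]
tool_rot: [3.14, -0.001, -0.001]
ft_force: [-0.0, -6.7, 2.5]
grip_width: 0.007
```

drive_tool --rows '[[[0, -0.001, 0, 0, 255], [0, -0.002, 0, 0, 255], [0, -0.002, 0, 0, 255]]]'

```text
time: 25.8
position: [0.4509, 0.1315, 0.091]
tool_rot: [3.139, -0.001, -0.001]
ft_force: [-0.5, -7.3, 3.8]
grip_width: 0.008
```

drive_tool --rows '[[[0, -0.001, 0, 0, 255], [0, -0.002, 0, 0, 255], [0, -0.002, 0, 0, 255]]]'

```text
time: 26.18
position: [0.4509, 0.1316, 0.091]
tool_rot: [3.138, -0.002, -0.001]
ft_force: [-1.0, -9.5, 3.4]
grip_width: 0.007
```

drive_tool --rows '[[[0, -0.001, 0, 0, 255], [0, -0.001, 0, 0, 255], [0, -0.001, 0, 0, 255], [0, -0.001, 0, 0, 255]]]'

```text
time: 26.68
position: [0.4509, 0.1316, 0.091]
tool_rot: [3.138, -0.002, -0.001]
ft_force: [-0.3, -10.0, 3.4]
grip_width: 0.003
```

Run:
```python
from h import *
s=ctrl.get_state();print(s["time"],s["position"],s["ft_force"],s["torque"])
```

```text
26.675 [0.45089863 0.131574   0.09104137] [ -0.27074369 -10.03574469   3.43369402] [-1.91555501  0.13724826 -0.09217206]
```

drive_tool --rows '[[[0, 0, 0, 0, 255], [0, 0, 0, 0, 255], [0, 0, 0, 0, 255], [0, 0, 0, 0, 255]]]'

```text
time: 27.18
position: [0.4509, 0.1316, 0.091]
tool_rot: [3.138, -0.002, -0.001]
ft_force: [-0.2, -10.1, 3.2]
grip_width: 0.007
```

drive_tool --rows '[[[0, 0, 0, 0, 255], [0, 0, 0, 0, 255]]]'

```text
time: 27.42
position: [0.4509, 0.1316, 0.091]
tool_rot: [3.138, -0.002, -0.001]
ft_force: [-1.5, -8.8, 3.7]
grip_width: 0.007
```

drive_tool --rows '[[[0, 0.003, 0, 0, 255], [0, 0.006, 0, 0, 255], [0, 0.01, 0, 0, 255], [0, 0.015, 0, 0, 255], [0, 0.03, 0, 0, 255], [0, 0.045, 0, 0, 255], [0, 0.045, -0.05, 0, 255], [0, 0.045, -0.18, 0, 255], [0, 0.045, -0.3, 0, 255], [0, 0.045, -0.45, 0, 255], [0, 0.045, -0.5, 0, 255], [0, -0.1, -0.5, 0, 255], [0, -0.3, -0.5, 0, 255], [0, -0.5, -0.5, 0, 255], [0, -0.7, -0.5, 0, 255], [0, -0.8, -0.5, 0, 255], [0, -0.8, -0.5, 0, 255], [0, -0.8, -0.5, 0, 255]]]'

```text
time: 29.68
position: [0.4509, 0.3733, 0.2408]
tool_rot: [3.14, -0.001, -0.0]
ft_force: [0.4, -0.7, 0.4]
grip_width: 0.003
```

Run:
```python
from model import *
rows([.451,.13,.09])
d=ctrl.get_image("scene");crop(d,170,130,330,290,4,"s21.png")
d=ctrl.get_image("top");crop(d,225,155,365,260,5,"t21.png",proj(d,G(0.01,GATE)))
cv2.imwrite("pics/top21.png",d["img"])
```

```text
t 29.68 pos [0.4509 0.3733 0.2408] tilt [-2.0e-04 -1.3e-03 -1.0e+00] yaw -0.0005 row [8.000e-04 8.104e-01 5.038e-01] spin -0.0001 F [ 0.38 -0.67  0.43] w 0.003 j [-0.94  0.18  0.23  1.62 -0.04  1.35 -0.7 ]
```

View pics/s21.png

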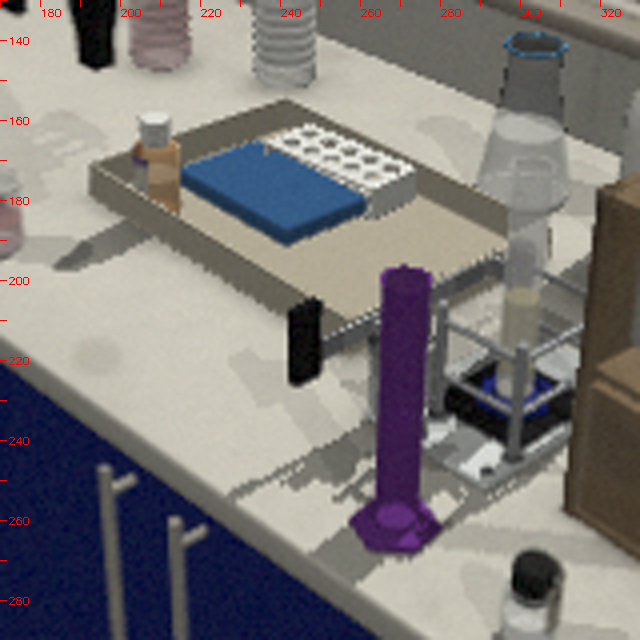

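View pics/t21.png

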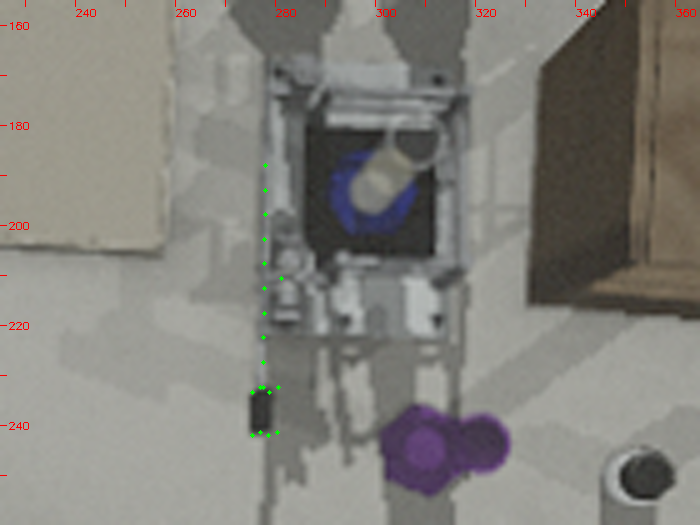

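View pics/top21.png

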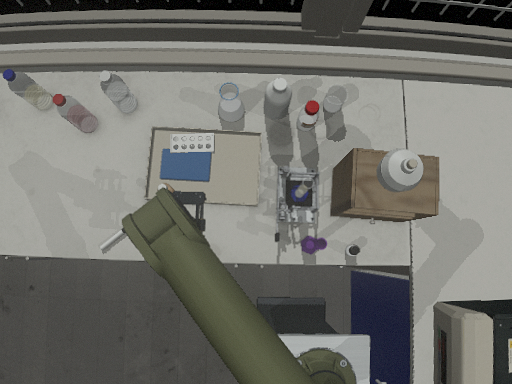

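Run:
```python
from bench import ctrl
print(ctrl.close_job())
```

```text
the job is handed in; nothing more can be done
None
```

The cylinder is standing released on the mat, and the gate is snapped shut. The catch held a 10 N proof pull, and the job is handed in. No verdict was reported.

- **Cylinder:** I gripped it by the tube, set it down upright on the mat and let go. The last pictures show it upright, with its foot centred on the mat to within a few mm.
- **Gate:** The push on the handle peaked at about 11 to 12 N, then dropped to zero as the gate ran in by itself. Pressing further met a rigid stop, so I take it as shut.
- **Catch proof:** From behind the handle the pull rose slowly to about 10 N (readings 8.8 to 10.1 N). I held it for a little over a second. The handle gave less than 1 mm and nothing burst open.
- **Other items:** I touched no other glassware or bottles. The purple cylinder and small bottle look unchanged in the last pictures. The brown bottle is seen only in the scene view, and the beaker is largely out of view.

**One disagreement:** the handle sits about 2 to 3 mm further out than my camera model of the fully closed gate. That is about 0.013 rad if it is real. It is within the 0.032 rad limit and close to the camera accuracy. I could not read the gate angle or the roller forces directly.

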